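# Load the ink pot mixer, lock its spring collar and start the timer

### The arm

A 7-joint arm with a two-finger parallel gripper is mounted at the origin on a cart in front of the work surface, level with it; the furniture and walls round the work are solid. World frame = base frame: x ahead of the robot, y to its left, z up, the work surface at z = 0. Lengths are in m, angles in rad, forces in N, time in s.
With the tool pointing down it reaches from about 0.4 to 0.85 m from the base axis. Payload 4.5 kg.
Tool frame: the origin (TCP) lies midway between the tips of the shut fingers; the grasp point (between the pads) lies 19 mm behind it; x points along the fingers, y is the direction in which the jaws open and shut, and the axes are right-handed (so a half turn about x gives the same grasp; the last joint's range is limited). The gripper opens to 88 mm and grips with 3 to 60 N. Pads are 18 mm wide; open, the fingers measure 123 mm over their backs; the gripper's body (75 mm by 187 mm) begins 45 mm behind the grasp point.
Start: joints at [1.237, 0.689, -0.195, 1.565, 0.157, 0.902, -0.215], TCP at [0.225, -0.583, 0.239] pointing down, gripper open.
Joint ranges: [-3.01, 3.01], [-0.46, 2.08], [-1.47, 1.51], [0.13, 2.56], [-1, 4.14], [0.04, 2.09], [-2.66, 2.66]. Speed limits (rad/s): [2.57, 2.57, 3.14, 3.14, 3.14, 3.14, 3.14].

### API

Orientations are given as a unit quaternion [x, y, z, w].
In Python, from plant import r gives the robot as it stands.
- The arm moves only by the tool arm_command, never from a script. Its argument "plan" is a list of rows, each a list of 5 numbers: the finger opening in m, from 0 to 0.0881, then the shift along the tool's x, y, z in m, then the turn about the tool's x in rad. In form: [[grip, dx, dy, dz, roll], ...]. A call has 1 to 12 rows; each row shifts and turns the commanded pose from where the row before left it, along the tool's axes as they then stand; what a row does not reach is not made up. A row lasts 1/8 s, in which the tool goes at most 62.5 mm and 10.7 degrees, less where a joint would pass 70% of its speed; a pose out of reach is approached as far as the arm can. A call is refused whole if a number of a shift passes 0.0625 or a number of a turn 0.188, either way. A call with a gripper value outside its range is refused whole. The fingers move at their own pace and stop on an object; "force" is the grip in N (left out, the last holds). Time passes only in rows, so rows that do not move let the fingers close. It gives the time, the measured TCP pose, the force and the opening at its end, in the units of the state.
- r.get_state(): the state, without advancing time (a new reading comes with each control period).
- r.snapshot(name): name is "scene" or "top" or "wrist"; returns (picture, depth): 420x560x3 uint8, red, green, blue; 420x560 float32, m along the optical axis (not along the pixel's ray), 0 where there is no reading.
- r.calibration(name): a dict with "fx", "fy", "cx", "cy" (pixels), "eye" and "orientation" of the camera in the world; the wrist camera has in their place "mount" (4x4, takes a point from camera to tool coordinates, whose origin is the TCP and whose axes are the tool frame's). Camera axes: x right, y down, z forward; pixel columns grow to the right and rows downward; lengths in m; the calibration is good to about 2 mm. A picture is of the moment at which its call begins: read the wrist's pose just before it. calibration takes no time and is no camera call.
- r.finish_job(): hands the job in, once; it reports no verdict.
The state is a dict: "clock": time; "q": joint angles; "qd": joint speeds; "joint_torque": joint torques, N m; "tool_pos": TCP position; "eef_rot": TCP orientation; "contact_force": force on the tool from outside, world axes, zero at the start; "moment": the same for the moment, N m; "opening": opening from 0.0 (shut) to 1.0 (fully open).
Only numpy, scipy, OpenCV 4.12 (cv2) and the standard library are available. Lean on these libraries where they do the work, as an engineer would, in place of code of your own. Each camera call takes 0.05 s, during which the arm holds its last target.

### The job

Load the ink pot mixer on the side stand: lift its spring collar, turn it so that the orange arms stand between the cups and let it drop, put every blue-lidded ink pot upright into a cup of its own, then lift the collar again, turn it back so that the arms lie over the cups, and let it drop fully home to lock. Only then start the mixer with the timer on the bench: pull its knob up, turn it clockwise from the red dot to the green dot and push it fully in. Leave the white ink jar and the masking tape on the bench as they are.

Things in the scene. Friction and masses are not known exactly. Their poses are not given: they have to be found in the camera images.
- collar_head (a point): grip of the spring collar in the middle of the mixer: bare aluminium cylinder with dark grooves, vertical axis, 34 mm diameter, 42 mm tall; this point is on its axis, 18 mm below its top, 23 mm above the orange arms. Collar down, it is 120 mm above the stand. Its x and y lie along the arms of the cross below: 18 mm wide, 6 mm thick, reaching 78 mm from the axis, top 97 mm above the stand.
- collar (a joint): turn of the spring collar, rad: 0 = locked (an arm over each cup), 0.785 = released (arms half-way between cups). Grows counter-clockwise seen from above; end stops at both. Teeth block it until it is lifted about 10 mm; it drops home only within about 0.14 rad of either end, else it rests on the teeth, up. Friction is slight.
- collar_lift (a joint): lift of the collar along its axis, m: 0 = down (home), 0.018 = fully up. A spring pulls it down: about 4.5 N to start lifting, 7.5 N fully up; let go, it springs down by itself.
- cup_1 (a point): centre of the inner floor of one of four white cups on the mixer, 68 mm from the collar's axis, 90 degrees apart, on a round grey base (196 mm diameter, 18 mm high) fixed on the brown side stand at the left. Cup 45 mm inside, 53 mm outside; floor 22 mm above the stand, rim 34 mm above the floor. With the collar released a pot goes in from straight above.
- cup_2 (a point): centre of the inner floor of one of four white cups on the mixer, 68 mm from the collar's axis, 90 degrees apart, on a round grey base (196 mm diameter, 18 mm high) fixed on the brown side stand at the left. Cup 45 mm inside, 53 mm outside; floor 22 mm above the stand, rim 34 mm above the floor. With the collar released a pot goes in from straight above.
- cup_3 (a point): centre of the inner floor of one of four white cups on the mixer, 68 mm from the collar's axis, 90 degrees apart, on a round grey base (196 mm diameter, 18 mm high) fixed on the brown side stand at the left. Cup 45 mm inside, 53 mm outside; floor 22 mm above the stand, rim 34 mm above the floor. With the collar released a pot goes in from straight above.
- cup_4 (a point): centre of the inner floor of one of four white cups on the mixer, 68 mm from the collar's axis, 90 degrees apart, on a round grey base (196 mm diameter, 18 mm high) fixed on the brown side stand at the left. Cup 45 mm inside, 53 mm outside; floor 22 mm above the stand, rim 34 mm above the floor. With the collar released a pot goes in from straight above.
- pot_1_mid (a point): centre, half-way up, of an ink pot: small round pot with blue screw lid, white and red band below, 38 mm diameter, 66 mm tall, 90 g, bottom-heavy; z runs up its axis. Standing on the bench the point is 33 mm up; standing in a cup, 55 mm. Two to four such pots are there; None when absent.
- pot_2_mid (a point): centre, half-way up, of an ink pot: small round pot with blue screw lid, white and red band below, 38 mm diameter, 66 mm tall, 90 g, bottom-heavy; z runs up its axis. Standing on the bench the point is 33 mm up; standing in a cup, 55 mm. Two to four such pots are there; None when absent.
- pot_3_mid (a point): centre, half-way up, of an ink pot: small round pot with blue screw lid, white and red band below, 38 mm diameter, 66 mm tall, 90 g, bottom-heavy; z runs up its axis. Standing on the bench the point is 33 mm up; standing in a cup, 55 mm. Two to four such pots are there; None when absent.
- pot_4_mid (a point): centre, half-way up, of an ink pot: small round pot with blue screw lid, white and red band below, 38 mm diameter, 66 mm tall, 90 g, bottom-heavy; z runs up its axis. Standing on the bench the point is 33 mm up; standing in a cup, 55 mm. Two to four such pots are there; None when absent.
- timer_pull (a joint): how far the timer's knob is pulled out (up), m: 0 = pushed in, 0.012 = fully out. It stays where it is left (friction 2 N).
- timer_knob (a joint): turn of the timer's knob, rad: 0 = pointer at the red dot (stop), 1.571 = at the green dot (run); grows clockwise seen from above, with end stops at both. It turns only when pulled out more than 8 mm, and pushes in only within about 0.25 rad of either end. Friction is slight.
- knob_grip (a point): centre of the bar grip of the knob on the timer, a grey and white box 74 x 74 mm, 51 mm tall, fixed on the bench. The black bar is 42 mm long along the point's x (a yellow line marks the pointer end, +x), 14 mm thick along its y, and reaches 14 mm above and 15 mm below the point, down to a round skirt of 42 mm diameter. Pushed in, the point is 73.5 mm above the bench.
- white_jar_mid (a point): centre, half-way up, of a white ink jar with white lid, 54 mm diameter, 55 mm tall: a bystander among the pots, leave it alone.
- masking_tape: beige roll of masking tape lying flat, 69 mm diameter, 25 mm high, origin at the centre of its underside: a bystander.
Not all that is in view belongs to the job. What is shaped like the part that bears pot_3_mid but turquoise is not meant.

How it is judged:
On the way, in this order (a step that is already met when the one before it is completed fails the run):
1. the collar is turned to the released position and has dropped home (value of joint collar above 0.61 rad and value of joint collar_lift below 0.003 m), for 0.2 s.
2. every ink pot stands in a cup ((horizontal distance between pot_1_mid and cup_1 below 0.009 m or horizontal distance between pot_1_mid and cup_2 below 0.009 m or horizontal distance between pot_1_mid and cup_3 below 0.009 m or horizontal distance between pot_1_mid and cup_4 below 0.009 m) and height (world z) of each of pot_1_mid, pot_2_mid, pot_3_mid, pot_4_mid below 0.067 m and angle between each of pot_1_mid, pot_2_mid, pot_3_mid, pot_4_mid's own z axis and vertical below 0.25 rad and (horizontal distance between pot_2_mid and cup_1 below 0.009 m or horizontal distance between pot_2_mid and cup_2 below 0.009 m or horizontal distance between pot_2_mid and cup_3 below 0.009 m or horizontal distance between pot_2_mid and cup_4 below 0.009 m) and (horizontal distance between pot_3_mid and cup_1 below 0.009 m or horizontal distance between pot_3_mid and cup_2 below 0.009 m or horizontal distance between pot_3_mid and cup_3 below 0.009 m or horizontal distance between pot_3_mid and cup_4 below 0.009 m) and (horizontal distance between pot_4_mid and cup_1 below 0.009 m or horizontal distance between pot_4_mid and cup_2 below 0.009 m or horizontal distance between pot_4_mid and cup_3 below 0.009 m or horizontal distance between pot_4_mid and cup_4 below 0.009 m)), for 0.2 s.
3. the collar is turned back over the pots and has dropped home (all of step 2 and value of joint collar below 0.17 rad and value of joint collar_lift below 0.003 m), for 0.2 s.
4. the timer's knob is pulled out (value of joint timer_pull above 0.009 m), for 0.1 s.
5. the knob is at the green dot and pushed in (value of joint timer_knob above 1.22 rad and value of joint timer_pull below 0.003 m), for 0.2 s.
At the end, for the whole second after the job is handed in: Every ink pot present stands upright (within 0.25 rad) on the floor of a cup, within 9 mm of its centre; the collar is locked (within 0.17 rad of 0) and down (within 3 mm); the timer's knob is at the green dot (past 1.22 rad) and pushed in (within 3 mm); the white jar stands upright (all of step 3 and all of step 5 and angle between white_jar_mid's own z axis and vertical below 0.2 rad); the robot touches nothing.
It fails at once if the white jar is tipped over or carried off (moved more than 80 mm) (angle between white_jar_mid's own z axis and vertical above 0.8 rad or distance of white_jar_mid from where it was at the start of the episode above 0.08 m).
It fails at once if the masking tape is moved more than 80 mm (distance of masking_tape from where it was at the start of the episode above 0.08 m).
Of pot_1, pot_2, pot_3, pot_4 only 2 to 4 are there at a start; the rules pass over those that are not, and their reading is None.
At some moment in a run one of pot_1, pot_2, pot_3, pot_4 may be knocked a few centimetres aside while the robot is not near it.
It also fails if it takes over 210 s, if anything falls off the work surface, if the arm or the gripper's body presses on something with over 40 N, if the wrist force passes 120 N, or if a joint passes its speed limit or range.

## Working session

There is one attempt and no reset: what is moved stays moved. The work goes in short steps, Python scripts to look and compute and a tool call to move; the robot and the scene stay as the last step left them, time stands still between calls to the robot, and variables do not carry over. Pictures are saved under pics/ and viewed, and the job is handed in when it is done.

Besides the shell and the picture viewer there is one more tool, called after "Request:" by a JSON object that holds its "fn" and its "kwargs". arm_command: Moves the arm, as the interface text tells. Its arguments: {"type":"object","properties":{"plan":{"type":"array","items":{"type":"array","items":{"type":"number"}}},"force":{"type":"number"}},"required":["plan"]}

```bash
ls; mkdir -p pics; python3 - <<'E'
from plant import r
import cv2, numpy as np
print(r.get_state())
for n in ["scene","top","wrist"]:
    s=r.get_state()
    im,d=r.snapshot(n)
    cv2.imwrite(f"pics/{n}0.png",im[:,:,::-1]); np.save(f"pics/{n}0_d.npy",d); np.save(f"pics/{n}0_i.npy",im)
    print(n,r.calibration(n))
E
```

```text
pics
{'clock': 0.0, 'q': array([ 1.23677031,  0.68995712, -0.19451904,  1.56633662,  0.15728774,
        0.90253139, -0.21509854]), 'qd': array([ 4.67280878e-04,  7.21858785e-04, -3.77857814e-04,  7.82702886e-05,
       -1.07946957e-03, -1.99518485e-04, -4.59418588e-04]), 'joint_torque': array([ 4.42489236e-04, -5.27563083e+01, -1.26715612e+00, -1.53427184e+01,
       -5.26774430e-02,  6.54990814e-03,  1.80142733e-04]), 'tool_pos': array([ 0.22446937, -0.58261506,  0.23792892]), 'eef_rot': array([-0.69501291, -0.12997273,  0.69533972, -0.12871217]), 'contact_force': array([0.70753926, 0.98232071, 0.04089976]), 'moment': array([-0.00948579, -0.01737548, -0.01452757]), 'opening': 1.0015101123238712}
scene {'fx': 523.294020252497, 'fy': 523.294020252497, 'cx': 278.70132030979573, 'cy': 204.74071911032505, 'eye': array([0.00850498, 0.78616414, 0.98855065]), 'orientation': array([-0.27104842,  0.88218479, -0.36514754,  0.12227032])}
top {'fx': 445.82188003895203, 'fy': 445.82188003895203, 'cx': 274.4019104805659, 'cy': 213.04390861613032, 'eye': array([0.46825056, 0.0429798 , 1.41854341]), 'orientation': array([ 0.71395636, -0.69934911,  0.02879794, -0.01865013])}
wrist {'fx': 298.06008574290996, 'fy': 298.06008574290996, 'cx': 275.4869354151896, 'cy': 207.21671337448993, 'mount': array([[-8.23925895e-04, -2.69757911e-01,  9.62927822e-01,
        -1.45394043e-01],
       [ 9.99999462e-01,  3.84372914e-04,  9.63325667e-04,
         6.98819580e-05],
       [-6.29988092e-04,  9.62928098e-01,  2.69757450e-01,
        -6.89626644e-02],
       [ 0.00000000e+00,  0.00000000e+00,  0.00000000e+00,
         1.00000000e+00]])}
```

View pics/scene0.png

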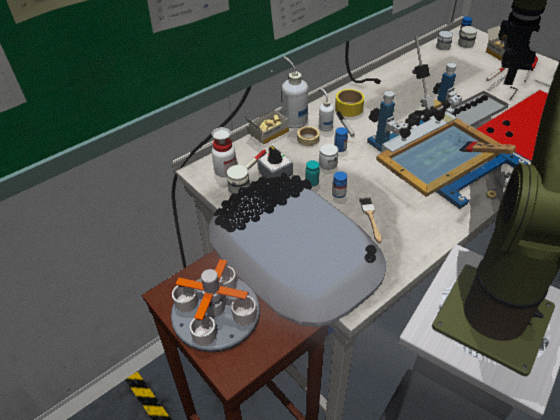

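View pics/top0.png

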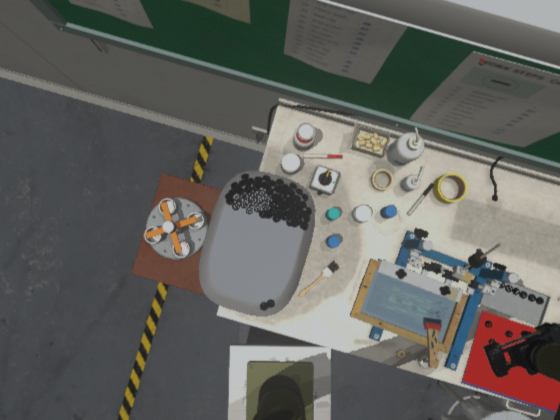

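```bash
cat > h.py <<'E'
import numpy as np, cv2
from scipy.spatial.transform import Rotation as R
from plant import r
def cam(n,s=None):
    c=r.calibration(n)
    if n=="wrist":
        s=s or r.get_state()
        T=np.eye(4);T[:3,:3]=R.from_quat(s['eef_rot']).as_matrix();T[:3,3]=s['tool_pos']
        T=T@c['mount'];return c,T[:3,:3],T[:3,3]
    return c,R.from_quat(c['orientation']).as_matrix(),c['eye']
def ray(C,u,v):
    c,M,e=C
    return e,M@np.array([(u-c['cx'])/c['fx'],(v-c['cy'])/c['fy'],1.])
def onz(C,u,v,z):
    e,d=ray(C,u,v);return e+d*(z-e[2])/d[2]
def pt(C,u,v,dep):
    e,d=ray(C,u,v);return e+d*dep
def cloud(C,d):
    c,M,e=C
    v,u=np.mgrid[:d.shape[0],:d.shape[1]]
    P=np.stack([(u-c['cx'])/c['fx'],(v-c['cy'])/c['fy'],np.ones_like(d)],-1)*d[...,None]
    return P@M.T+e
def proj(C,p):
    c,M,e=C;q=M.T@(np.asarray(p)-e);return c['fx']*q[0]/q[2]+c['cx'],c['fy']*q[1]/q[2]+c['cy']
def snap(n,tag):
    s=r.get_state();im,d=r.snapshot(n)
    cv2.imwrite(f"pics/{n}{tag}.png",im[:,:,::-1]);np.save(f"pics/{n}{tag}_d.npy",d)
    return s,im,d
def crop(path,out,x0,x1,y0,y1,k):
    a=cv2.imread(path)[y0:y1,x0:x1];cv2.imwrite(out,cv2.resize(a,None,fx=k,fy=k,interpolation=cv2.INTER_CUBIC))
E
python3 - <<'E'
from h import *
crop("pics/scene0.png","pics/c1.png",170,370,60,210,4)
crop("pics/top0.png","pics/c2.png",260,460,120,270,4)
crop("pics/top0.png","pics/c3.png",130,230,180,260,7)
crop("pics/scene0.png","pics/c4.png",420,560,0,105,5)
E
```

```text
(no output)
```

View pics/c1.png

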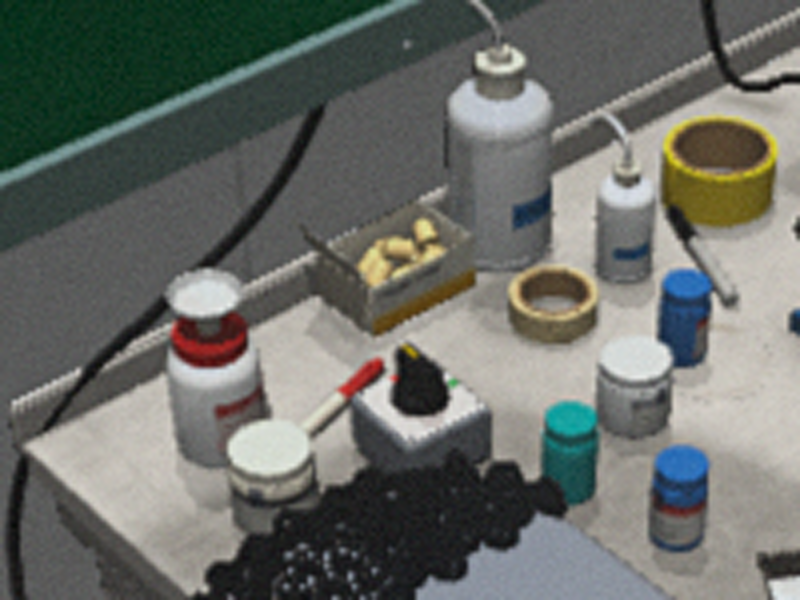

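View pics/c2.png

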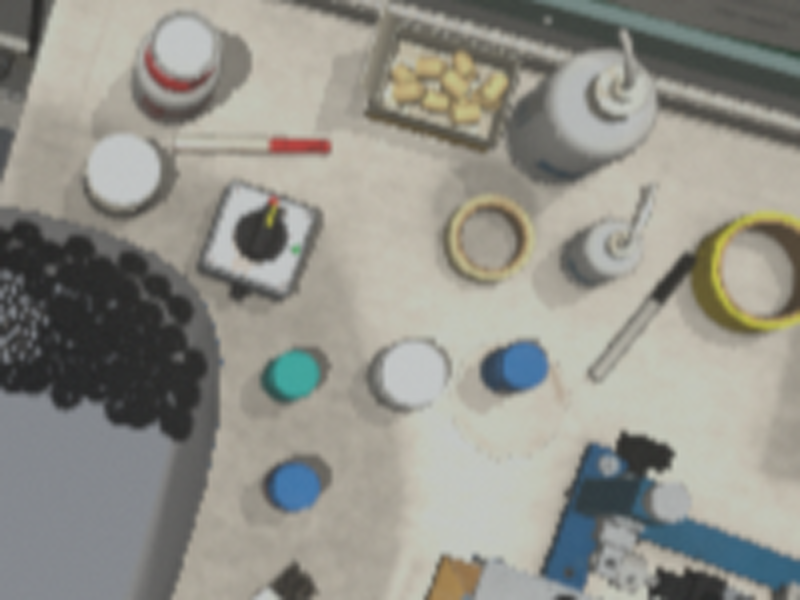

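View pics/c3.png

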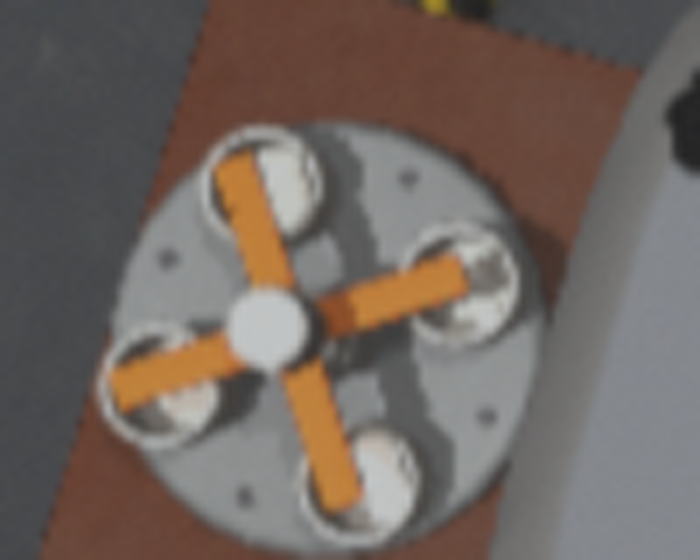

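View pics/c4.png

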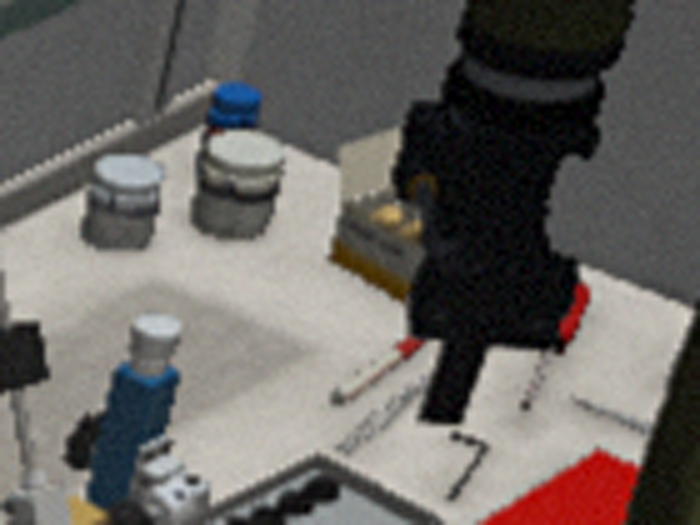

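View pics/wrist0.png

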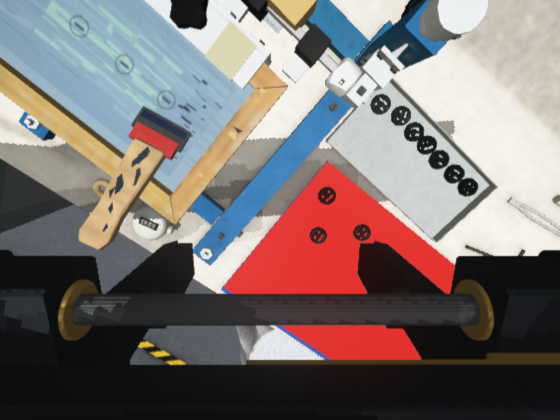

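```bash
python3 - <<'E'
from h import *
ims={n:np.load(f"pics/{n}0_i.npy") for n in("scene","top")}
for n in("scene","top"):
    C=cam(n);d=np.load(f"pics/{n}0_d.npy");P=cloud(C,d)
    hsv=cv2.cvtColor(ims[n],cv2.COLOR_RGB2HSV)
    for nm,lo,hi in(("blue",(100,130,60),(120,255,255)),("turq",(80,120,60),(97,255,255)),("orange",(5,170,120),(16,255,255))):
        m=cv2.inRange(hsv,lo,hi);k,L,S,ce=cv2.connectedComponentsWithStats(m)
        for i in range(1,k):
            if S[i,4]>25:
                q=P[(L==i)&(d>0)]
                print(n,nm,ce[i].round(),S[i,2:],np.median(q,0).round(3),q.min(0).round(3),q.max(0).round(3))
P=cloud(cam("top"),np.load("pics/top0_d.npy"))
for u,v in((168,227),(175,205),(150,260),(190,190),(325,180),(362,213),(256,240),(290,170)): print(u,v,P[v,u].round(3))
P=cloud(cam("scene"),np.load("pics/scene0_d.npy"))
for u,v in((467,20),(210,275)): print(u,v,P[v,u].round(3))
E
```

```text
scene blue [467.  20.] [10  8 67] [ 0.524 -1.211  0.061] [ 0.509 -1.238  0.043] [ 0.541 -1.198  0.068]
scene blue [448.  79.] [12 16 57] [ 0.38  -0.62   0.155] [ 0.372 -0.637  0.122] [ 0.401 -0.611  0.164]
scene blue [387. 104.] [13  5 28] [ 0.469 -0.384  0.162] [ 0.457 -0.401  0.153] [ 0.485 -0.375  0.165]
scene blue [341. 137.] [ 13  23 196] [ 0.569 -0.315  0.053] [ 0.556 -0.342  0.005] [ 0.589 -0.303  0.071]
scene blue [392. 136.] [ 8  7 30] [ 0.459 -0.436  0.024] [ 0.45  -0.454  0.021] [ 0.467 -0.404  0.049]
scene blue [374. 141.] [13 11 37] [ 0.495 -0.389  0.019] [ 0.466 -0.4    0.012] [ 0.513 -0.372  0.024]
scene blue [476. 176.] [ 80  52 804] [ 0.191 -0.402  0.019] [ 0.072 -0.552  0.009] [ 0.251 -0.022  0.387]
scene blue [340. 178.] [ 13  14 158] [ 0.475 -0.146  0.064] [ 0.461 -0.168  0.043] [ 0.495 -0.133  0.07 ]
scene turq [312. 172.] [ 13  25 258] [ 0.558 -0.141  0.049] [ 0.545 -0.167  0.002] [ 0.58  -0.131  0.07 ]
scene orange [220. 267.] [ 12  19 115] [0.531 0.281 0.097] [0.515 0.26  0.092] [0.543 0.305 0.101]
scene orange [189. 283.] [ 28  13 207] [0.558 0.352 0.096] [ 0
[... 1027 characters left out ...]
 0.046] [ 0.579 -0.138  0.071]
top orange [165. 211.] [10 17 75] [0.557 0.349 0.095] [0.533 0.333 0.089] [0.58  0.363 0.101]
top orange [186. 222.] [19 10 81] [0.525 0.286 0.096] [0.513 0.26  0.088] [0.541 0.314 0.103]
top orange [154. 233.] [16  9 64] [0.493 0.379 0.096] [0.479 0.356 0.091] [0.503 0.4   0.104]
top orange [176. 242.] [ 8 18 69] [0.466 0.314 0.096] [0.442 0.304 0.085] [0.492 0.327 0.102]
168 227 [0.508 0.33  0.134]
175 205 [0.579 0.329 0.052]
150 260 [ 0.407  0.414 -0.003]
190 190 [0.632 0.294 0.001]
325 180 [ 0.662 -0.126  0.083]
362 213 [ 0.566 -0.246  0.051]
256 240 [0.476 0.078 0.069]
290 170 [ 0.693 -0.021  0.063]
467 20 [ 0.519 -1.198  0.068]
210 275 [0.51  0.333 0.139]
```

```bash
cat >> h.py <<'E'
def go(p,yaw=None,s=None,mod=True):
    """tool-frame shift and roll to world point p; yaw = world angle of jaw axis (tool y), mod pi"""
    s=s or r.get_state();M=R.from_quat(s['eef_rot']).as_matrix()
    d=M.T@(np.asarray(p)-s['tool_pos'])
    cur=np.arctan2(M[1,1],M[0,1])
    out=f"pos {s['tool_pos'].round(4)} xaxis {M[:,0].round(3)} jawyaw {cur:.3f} q7 {s['q'][6]:.2f} t {s['clock']:.1f} shift {d.round(4)}"
    if yaw is not None:
        # positive roll about tool x (down) = clockwise from above
        a=-(yaw-cur); a=(a+np.pi)%(2*np.pi)-np.pi if not mod else (a+np.pi/2)%np.pi-np.pi/2
        out+=f" roll {a:.3f}"
        M2=M@R.from_euler('x',a).as_matrix(); out+=f" shift after roll {(M2.T@(np.asarray(p)-s['tool_pos'])).round(4)}"
    print(out)
E
python3 -c "
from h import *
go([0.45,-0.25,0.33],0.0); print(r.get_state()['q'])
go([0.45,-0.25,0.33],-1.5)"
```

```text
pos [ 0.2245 -0.5828  0.2381] xaxis [-0.001  0.001 -1.   ] jawyaw -1.203 q7 -0.22 t 0.1 shift [-0.0916 -0.2296 -0.33  ] roll -1.203 shift after roll [-0.0916  0.2254 -0.3329]
[ 1.23682808  0.68975763 -0.19456272  1.56604496  0.15728773  0.90250102
 -0.21510512]
pos [ 0.2245 -0.5828  0.2381] xaxis [-0.001  0.001 -1.   ] jawyaw -1.203 q7 -0.22 t 0.1 shift [-0.0916 -0.2296 -0.33  ] roll 0.297 shift after roll [-0.0916 -0.3161 -0.2484]
```

Request:
{"fn": "arm_command", "kwargs": {"plan": [[0.088, -0.045, 0, 0, 0], [0.088, -0.045, 0, 0, 0], [0.088, 0, -0.029, -0.042, 0], [0.088, 0, -0.029, -0.042, 0], [0.088, 0, -0.029, -0.042, 0], [0.088, 0, -0.029, -0.042, 0], [0.088, 0, -0.029, -0.042, 0], [0.088, 0, -0.029, -0.042, 0], [0.088, 0, -0.029, -0.042, 0], [0.088, 0, -0.029, -0.042, 0], [0.088, 0, 0, 0, 0]]}}

```text
clock: 1.52
tool_pos: [0.4574, -0.2412, 0.3287]
eef_rot: [0.695, 0.133, -0.694, 0.132]
contact_force: [-0.4, -1.4, 0.2]
opening: 1.001
```

```bash
python3 - <<'E'
from h import *
go([0.51,0.333,0.33],0.33)
s,im,d=snap("wrist","1"); s,im,d=snap("top","1")
print(s['q'].round(2),s['contact_force'])
E
```

```text
pos [ 0.4574 -0.2412  0.3287] xaxis [ 0.001  0.002 -1.   ] jawyaw -1.194 q7 -0.93 t 1.5 shift [ 2.000e-04 -5.145e-01 -2.602e-01] roll -1.524 shift after roll [ 2.000e-04  2.358e-01 -5.261e-01]
[ 0.57  0.44 -0.25  1.76  0.13  0.96 -0.93] [-0.17742144 -1.08849723  0.64617262]
```

View pics/wrist1.png

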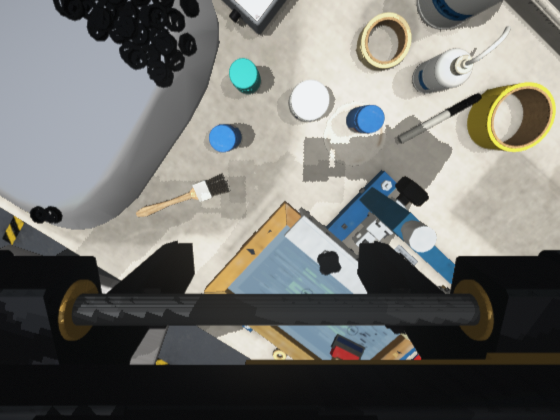

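View pics/top1.png

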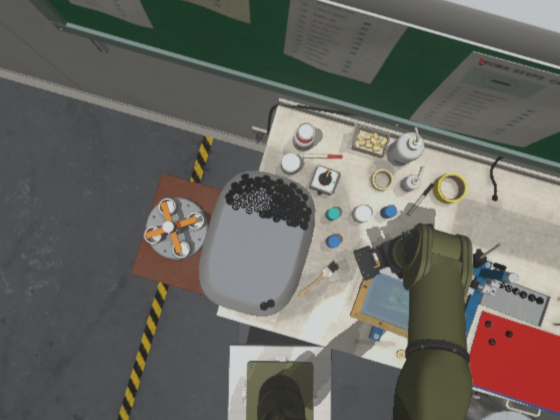

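Request:
{"fn": "arm_command", "kwargs": {"plan": [[0.088, 0, -0.0515, -0.026, 0], [0.088, 0, -0.0515, -0.026, 0], [0.088, 0, -0.0515, -0.026, 0], [0.088, 0, -0.0515, -0.026, 0], [0.088, 0, -0.0515, -0.026, 0], [0.088, 0, -0.0515, -0.026, 0], [0.088, 0, -0.0515, -0.026, 0], [0.088, 0, -0.0515, -0.026, 0], [0.088, 0, -0.0515, -0.026, 0], [0.088, 0, -0.0515, -0.026, 0], [0.088, 0, 0, 0, -0.17], [0.088, 0, 0, 0, -0.17]]}}

```text
clock: 3.12
tool_pos: [0.5133, 0.3267, 0.328]
eef_rot: [-0.663, -0.246, 0.663, -0.247]
contact_force: [0.5, -0.0, -1.4]
opening: 0.999
```

Request:
{"fn": "arm_command", "kwargs": {"plan": [[0.088, 0, 0, 0, -0.17], [0.088, 0, 0, 0, -0.17], [0.088, 0, 0, 0, -0.17], [0.088, 0, 0, 0, -0.17], [0.088, 0, 0, 0, -0.17], [0.088, 0, 0, 0, -0.17], [0.088, 0, 0, 0, -0.17], [0.088, 0, 0, 0, 0]]}}

```text
clock: 4.12
tool_pos: [0.5135, 0.3259, 0.3281]
eef_rot: [0.413, 0.573, -0.414, 0.574]
contact_force: [-0.9, 0.2, -0.8]
opening: 0.996
```

```bash
python3 - <<'E'
from h import *
go([0.51,0.333,0.33],0.33)
s,im,d=snap("wrist","2"); np.save("pics/wrist2_i.npy",im)
print(s['q'].round(2),s['contact_force'])
C=cam("wrist",s)
P=cloud(C,d);hsv=cv2.cvtColor(im,cv2.COLOR_RGB2HSV)
m=cv2.inRange(hsv,(4,150,90),(18,255,255));k,L,S,ce=cv2.connectedComponentsWithStats(m)
for i in range(1,k):
    if S[i,4]>100:
        q=P[(L==i)&(d>0)&(abs(P[...,2]-.097)<.01)];
        if len(q)>20:
            a=cv2.minAreaRect((q[:,:2]*1000).astype(np.float32));print(ce[i].round(),S[i,4],q.mean(0).round(4),a)
E
```

```text
pos [0.5135 0.3259 0.3281] xaxis [-0.    -0.001 -1.   ] jawyaw 0.322 q7 -0.71 t 4.1 shift [-0.0019 -0.0011 -0.0079] roll -0.008 shift after roll [-0.0019 -0.001  -0.0079]
[-0.26  0.64 -0.71  1.48  0.44  1.18 -0.71] [-0.86298919  0.2450953  -0.82922425]
[276. 116.] 107 [0.4885 0.3997 0.0964] ((490.0267028808594, 392.5133972167969), (16.140695571899414, 27.108638763427734), 21.60569190979004)
[275. 153.] 175 [0.502  0.3573 0.0964] ((499.3393859863281, 366.4551696777344), (17.140573501586914, 41.46917724609375), 20.340261459350586)
[314. 173.] 619 [0.5565 0.3492 0.0965] ((556.017578125, 348.7068176269531), (61.40868377685547, 17.282438278198242), 19.88922882080078)
[239. 175.] 622 [0.4674 0.3168 0.0964] ((467.781005859375, 316.7705993652344), (62.69982147216797, 17.204792022705078), 18.74610710144043)
[277. 212.] 459 [0.5295 0.2845 0.0965] ((529.9283447265625, 283.9250793457031), (17.446029663085938, 51.48986053466797), 18.58827018737793)
```

View pics/wrist2.png

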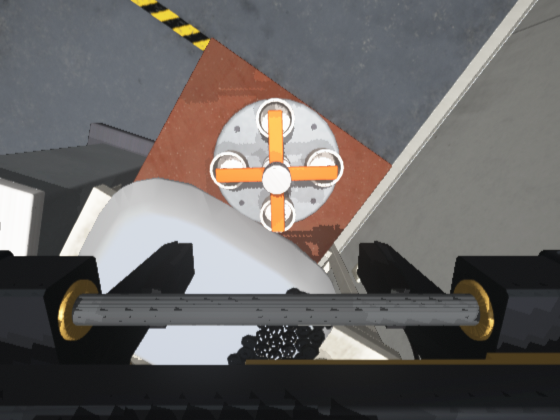

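```bash
python3 - <<'E'
from h import *
s=r.get_state();C=cam("wrist",s);d=np.load("pics/wrist2_d.npy");P=cloud(C,d)
m=(abs(P[...,2]-.138)<.008)&(np.hypot(P[...,0]-.512,P[...,1]-.333)<.03)
print(m.sum(),P[m].mean(0)); p=(P[m][:,:2]*1000).astype(np.float32);print(cv2.minEnclosingCircle(p))
p=[.512,.333]
for R0,z in((.09,.018),): pass
go([.512,.333,.101],0.335)
for t in (0.335,0.335+1.571,.335+3.142,.335-1.571):
    print([.512+.068*np.cos(t),.333+.068*np.sin(t)], proj(C,[.512+.068*np.cos(t),.333+.068*np.sin(t),.056]))
E
```

```text
679 [0.51131598 0.33378677 0.1373776 ]
((511.451904296875, 333.2838134765625), 16.864120483398438)
pos [0.5133 0.3263 0.3282] xaxis [-0.    -0.001 -1.   ] jawyaw 0.321 q7 -0.71 t 4.2 shift [ 0.2272  0.001  -0.007 ] roll -0.014 shift after roll [ 0.2272  0.0011 -0.007 ]
[np.float64(0.5762199010550197), np.float64(0.35535630355142545)] (np.float64(324.76739498284996), np.float64(168.67123780938508))
[np.float64(0.4896306170392865), np.float64(0.3972153463430428)] (np.float64(275.7115541766328), np.float64(118.85451778655293))
[np.float64(0.44778921103276487), np.float64(0.31061753855794244)] (np.float64(228.0026486044673), np.float64(169.97577581570502))
[np.float64(0.5343432232147358), np.float64(0.268775546897023)] (np.float64(276.9270136407154), np.float64(215.50533359376098))
```

Request:
{"fn": "arm_command", "kwargs": {"plan": [[0.088, 0.04, 0.001, -0.007, -0.014], [0.088, 0.04, 0, 0, 0], [0.088, 0.04, 0, 0, 0], [0.088, 0.04, 0, 0, 0], [0.088, 0.03, 0, 0, 0], [0.088, 0.02, 0, 0, 0], [0.088, 0.012, 0, 0, 0], [0.088, 0, 0, 0, 0]]}}

```text
clock: 5.18
tool_pos: [0.5111, 0.3349, 0.1065]
eef_rot: [0.408, 0.577, -0.408, 0.578]
contact_force: [-0.6, 0.1, 0.5]
opening: 0.995
```

```bash
python3 - <<'E'
from h import *
go([.5115,.333,.102],0.335)
print(r.get_state()['contact_force'])
s,im,d=snap("wrist","3")
E
```

```text
pos [0.5111 0.3349 0.1065] xaxis [-0.    -0.001 -1.   ] jawyaw 0.340 q7 -0.90 t 5.2 shift [ 0.0045 -0.0002  0.0019] roll 0.005 shift after roll [ 0.0045 -0.0002  0.0019]
[-0.57354063  0.07227523  0.48487164]
```

View pics/wrist3.png

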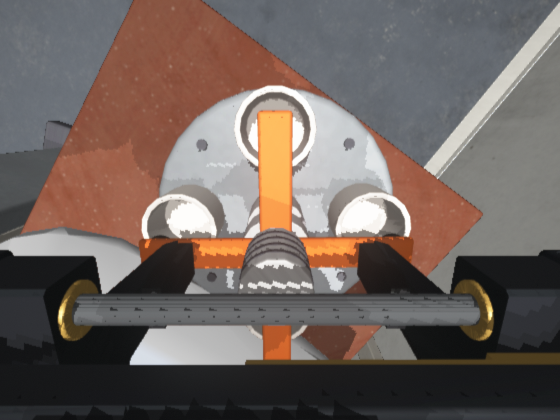

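Collar centred between the fingers. Settle to z 0.103, close.

Request:
{"fn": "arm_command", "kwargs": {"plan": [[0.088, 0.003, 0, 0.002, 0], [0.03, 0, 0, 0, 0], [0.03, 0, 0, 0, 0], [0.03, 0, 0, 0, 0], [0.03, 0, 0, 0, 0], [0.02, 0, 0, 0, 0], [0.02, 0, 0, 0, 0]], "force": 30}}

```text
clock: 6.1
tool_pos: [0.5118, 0.3333, 0.1037]
eef_rot: [0.408, 0.578, -0.408, 0.578]
contact_force: [0.3, 0.8, -0.6]
opening: 0.379
```

Request:
{"fn": "arm_command", "kwargs": {"plan": [[0.02, -0.005, 0, 0, 0], [0.02, -0.005, 0, 0, 0], [0.02, -0.005, 0, 0, 0], [0.02, 0, 0, 0, 0]]}}

```text
clock: 6.6
tool_pos: [0.5117, 0.3332, 0.1189]
eef_rot: [0.408, 0.578, -0.408, 0.578]
contact_force: [2.0, 1.6, -6.4]
opening: 0.373
```

Request:
{"fn": "arm_command", "kwargs": {"plan": [[0.02, 0, 0, 0, -0.11], [0.02, 0, 0, 0, -0.11], [0.02, 0, 0, 0, -0.11], [0.02, 0, 0, 0, -0.11], [0.02, 0, 0, 0, -0.11], [0.02, 0, 0, 0, -0.11], [0.02, 0, 0, 0, -0.1], [0.02, 0, 0, 0, 0], [0.02, 0, 0, 0, 0]]}}

```text
clock: 7.72
tool_pos: [0.5116, 0.3331, 0.1185]
eef_rot: [0.165, 0.688, -0.165, 0.688]
contact_force: [0.2, 0.5, -7.0]
opening: 0.375
```

```bash
python3 - <<'E'
from h import *
go([.5117,.3332,.103],0.34+.785)
print(r.get_state()['moment'],r.get_state()['contact_force'])
s,im,d=snap("wrist","4")
E
```

```text
pos [0.5116 0.3331 0.1185] xaxis [-0. -0. -1.] jawyaw 1.099 q7 -0.27 t 7.7 shift [0.0155 0.0001 0.    ] roll -0.026 shift after roll [0.0155 0.0001 0.    ]
[ 0.3893088  -0.37012956  0.05245564] [ 0.22921781  0.53836627 -6.97086787]
```

View pics/wrist4.png

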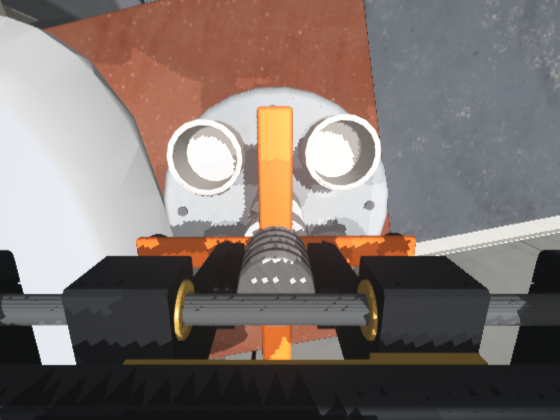

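Arms between cups (0.76 rad turned). Lower, release, go up.

Request:
{"fn": "arm_command", "kwargs": {"plan": [[0.02, 0.005, 0, 0, -0.02], [0.02, 0.005, 0, 0, 0], [0.02, 0.005, 0, 0, 0], [0.088, 0, 0, 0, 0], [0.088, 0, 0, 0, 0], [0.088, 0, 0, 0, 0], [0.088, 0, 0, 0, 0], [0.088, -0.04, 0, 0, 0], [0.088, -0.05, 0, 0, 0], [0.088, -0.05, 0, 0, 0], [0.088, -0.05, 0, 0, 0], [0.088, 0, 0, 0, 0]]}}

```text
clock: 9.28
tool_pos: [0.5126, 0.3354, 0.2981]
eef_rot: [0.16, 0.688, -0.155, 0.691]
contact_force: [0.5, 0.4, -0.8]
opening: 0.998
```

```bash
python3 - <<'E'
from h import *
go([.478,-.155,.29],0.34+.785)
s,im,d=snap("wrist","5")
C=cam("wrist",s);P=cloud(C,d);hsv=cv2.cvtColor(im,cv2.COLOR_RGB2HSV)
m=cv2.inRange(hsv,(4,150,90),(18,255,255));k,L,S,ce=cv2.connectedComponentsWithStats(m)
for i in range(1,k):
    if S[i,4]>100:
        q=P[(L==i)&(d>0)];a=cv2.minAreaRect((q[:,:2]*1000).astype(np.float32));print(ce[i].round(),np.median(q,0).round(4),a)
m=(abs(P[...,2]-.138)<.025)&(np.hypot(P[...,0]-.512,P[...,1]-.333)<.02)
print(np.median(P[m],0))
# cup rims
for t in (0.335,0.335+1.571,.335+3.142,.335-1.571):
    c=np.array([.512+.068*np.cos(t),.333+.068*np.sin(t)]);m=(abs(P[...,2]-.056)<.004)&(np.hypot(P[...,0]-c[0],P[...,1]-c[1])<.032)
    q=(P[m][:,:2]*1000).astype(np.float32); print(c.round(4),len(q),cv2.minEnclosingCircle(q) if len(q) else 0)
E
```

```text
pos [0.5126 0.3354 0.2981] xaxis [ 0.006  0.006 -1.   ] jawyaw 1.121 q7 -0.07 t 9.3 shift [ 0.0051 -0.4567  0.1821] roll -0.004 shift after roll [ 0.0051 -0.4574  0.1802]
[272. 146.] [0.4741 0.3505 0.0964] ((469.6880798339844, 352.27728271484375), (17.275094985961914, 61.746307373046875), 64.41329193115234)
[232. 184.] [0.4912 0.2895 0.0966] ((491.27191162109375, 290.41339111328125), (60.691925048828125, 17.21504020690918), 63.87024688720703)
[312. 183.] [0.5318 0.3757 0.0965] ((539.9457397460938, 385.0311279296875), (90.818603515625, 31.21746826171875), 47.618927001953125)
[273. 226.] [0.5595 0.3099 0.0966] ((579.1381225585938, 302.5719909667969), (20.789243698120117, 91.71407318115234), 63.35086441040039)
[0.50962941 0.33363774 0.1372729 ]
[0.5762 0.3554] 342 ((575.6195068359375, 355.77362060546875), 26.325504302978516)
[0.4896 0.3972] 391 ((488.8666687011719, 396.322509765625), 26.31615447998047)
[0.4478 0.3106] 397 ((448.1934509277344, 309.236328125), 26.4553165435791)
[0.5343 0.2688] 348 ((535.2899169921875, 268.76544189453125), 26.312517166137695)
```

View pics/wrist5.png

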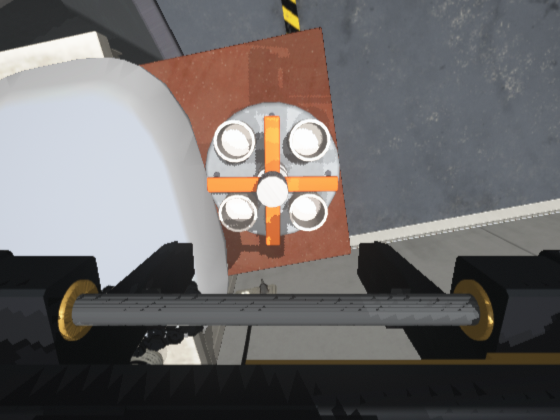

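```bash
python3 - <<'E'
from h import *
P=np.concatenate([cloud(cam(n),np.load(f"pics/{n}0_d.npy")).reshape(-1,3) for n in("scene","top")])
x0,y0=.40,-.50
G=np.zeros((20,24),int)
for p in P:
    i=int((p[0]-x0)//.02);j=int((p[1]-y0)//.02)
    if 0<=i<20 and 0<=j<24 and p[2]<.6: G[i,j]=max(G[i,j],int(p[2]*100+.5))
print("rows x from .40 up, cols y from -.50")
for i in range(19,-1,-1): print(f"{x0+.02*i:.2f}",' '.join(f"{v:2d}" for v in G[i]))
E
```

```text
rows x from .40 up, cols y from -.50
0.78 15 28 28 60 60 60 60 60 45 38  5  5  5  5  8  9  1  1  1  1 14 13 13 14
0.76 60 60 60 60 43 39 36 31 14  5  4  5  5  5  6  1  0  1  0  1 10 13 13  8
0.74 47 41 36 32 14 17 18 17 14  5  5  5  0  1  1  2  2  2  2  2  2  2  6  7
0.72  1  0  1  0 13 14 14 14 14  1  0  0  1  0  1  0  0  1  1  1  1  1  7  7
0.70  0  0  0  1 12  1  1  2  3  3  3  1  1  1  0  1  0  4  5  6  5  0  7  7
0.68  5  1  0  0 14 13  7  3  3  3  3  3  0  1  1  1  5  9  9  6  6  0  6  7
0.66  5  4  1  0 13 13 10  3  3  1  3  3  0  1  1  1  6  6  9  9  5  1  0  3
0.64  5  5  2  0 10 10  8  2  3  3  3  3  1  0  0  1  5  6  9  9  6  4  6  6
0.62  6  4  2  2  1  0  1  1  1  1  1  1  1  1  1  1  1  6  6  5  3  6  7  9
0.60  5  1  2  2  1  0  1  1  0  1  1  0  1  1  1  0  1  0  1  1  4  7  8 10
0.58  1  1  1  2  2  0  0  7  7  7  0  6  6  6  1  1  1  7  0  2  5  8  9 10
0.56  1  1  0  1  1  1  1  7  7  7  1  6  6  6  6  1  7  7  7  3  7  9 10 10
0.54  1  0  1  1  0  1  1  6  7  7  1  6  6  6  5  1  7  7  7  3  7  9  9 10
0.52  1  1  0  1 11 12  0  1  1  0  0  0  5  4  1  1  1  0  0  2  7  9  9  9
0.50  1  0  1 12 13 12  1  1  1  1  1  0  0  0  0  0  1  0  0  1  5  9  9  9
0.48  1  1  0 11 19 19 16  0  1  0  1  1  1  0  1  0  7  7  7  1  5  7  8  8
0.46  0  0  3  3 20 20 19  1  0  1  0  1  0  1  0  1  7  8  7  1  4  7  8  8
0.44  3  3  3  3 19 19 15  1  1  1  1  1  1  1  0  0  1  7  0  1  3  6  7  7
0.42 20  3 11 11 12 12 11  1  0 11 11  8  8  1  0  0  1  1  0  1  2  5  7  8
0.40 15 12 13 13 11 12 11 13 14 11 11  9  8  1  1  1  1  1  1  0  1  5  7  8
```

Request:
{"fn": "arm_command", "kwargs": {"plan": [[0.088, 0, -0.0457, 0.0182, 0], [0.088, 0, -0.0457, 0.0182, 0], [0.088, 0, -0.0457, 0.0182, 0], [0.088, 0, -0.0457, 0.0182, 0], [0.088, 0, -0.0457, 0.0182, 0], [0.088, 0, -0.0457, 0.0182, 0], [0.088, 0, -0.0457, 0.0182, 0], [0.088, 0, -0.0457, 0.0182, 0], [0.088, 0, -0.0457, 0.0182, 0], [0.088, 0, -0.0457, 0.0182, 0], [0.088, 0, 0, 0, 0.17], [0.088, 0, 0, 0, 0.17]]}}

```text
clock: 10.82
tool_pos: [0.4754, -0.1586, 0.2919]
eef_rot: [0.274, 0.653, -0.275, 0.65]
contact_force: [-1.1, -0.3, -0.2]
opening: 0.999
```

Request:
{"fn": "arm_command", "kwargs": {"plan": [[0.06, 0, 0, 0, 0.17], [0.06, 0, 0, 0, 0.17], [0.06, 0, 0, 0, 0.17], [0.06, 0, 0, 0, 0.17], [0.06, 0, 0, 0, 0.1], [0.06, 0, 0, 0, 0]]}}

```text
clock: 11.58
tool_pos: [0.4758, -0.1576, 0.2925]
eef_rot: [0.499, 0.501, -0.5, 0.5]
contact_force: [-0.2, 0.8, 0.4]
opening: 0.68
```

```bash
cat >> h.py <<'E'
def pots(n,s,im,d):
    """blue lids: position of lid-top centre (circle of top plane points)"""
    C=cam(n,s);P=cloud(C,d);hsv=cv2.cvtColor(im,cv2.COLOR_RGB2HSV)
    m=cv2.inRange(hsv,(100,130,60),(120,255,255));k,L,S,ce=cv2.connectedComponentsWithStats(m)
    for i in range(1,k):
        if S[i,4]<40: continue
        M=(L==i)&(d>0); q=P[M]; z=np.percentile(q[:,2],90)
        t=q[q[:,2]>z-.006]
        c,rad=cv2.minEnclosingCircle((t[:,:2]*1000).astype(np.float32))
        if 12<rad<30: print(n,ce[i].round(),S[i,4],'ztop',z.round(3),'mean',t.mean(0)[:2].round(4),'circ',np.round(c,1),round(rad,1))
E
python3 - <<'E'
from h import *
s,im,d=snap("wrist","6");pots("wrist",s,im,d);print(s['contact_force'])
go([.478,-.155,.29],0.)
s,im,d=snap("top","6");pots("top",s,im,d)
E
```

```text
wrist [278. 177.] 660 ztop 0.067 mean [ 0.4784 -0.1548] circ [ 478.3 -155.2] 17.7
[-0.23699508  0.82440783  0.41128168]
pos [ 0.476  -0.1576  0.2927] xaxis [-0.002  0.    -1.   ] jawyaw 0.003 q7 -0.22 t 11.6 shift [ 0.0026  0.002  -0.0026] roll 0.003 shift after roll [ 0.0026  0.002  -0.0026]
top [333. 241.] 100 ztop 0.069 mean [ 0.477 -0.156] circ [ 476.8 -156.3] 17.3
top [376. 332.] 55 ztop 0.024 mean [ 0.201  -0.2974] circ [ 195.5 -296.5] 20.4
```

View pics/wrist6.png

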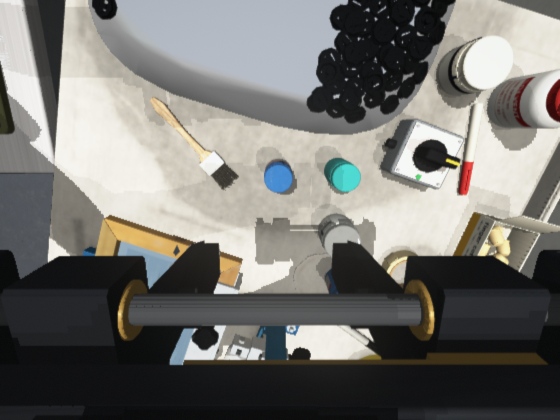

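Request:
{"fn": "arm_command", "kwargs": {"plan": [[0.06, 0.05, 0.002, -0.003, 0], [0.06, 0.05, 0, 0, 0], [0.06, 0.05, 0, 0, 0], [0.06, 0.04, 0, 0, 0], [0.06, 0.03, 0, 0, 0], [0.06, 0.02, 0, 0, 0], [0.06, 0.013, 0, 0, 0], [0.06, 0, 0, 0, 0]]}}

```text
clock: 12.68
tool_pos: [0.4785, -0.1543, 0.04]
eef_rot: [0.499, 0.501, -0.5, 0.5]
contact_force: [-0.7, -0.1, -0.3]
opening: 0.682
```

```bash
python3 - <<'E'
from h import *
go([.478,-.155,.04],0.)
print(r.get_state()['contact_force'])
snap("wrist","7")
E
```

```text
pos [ 0.4785 -0.1543  0.04  ] xaxis [-0.001  0.    -1.   ] jawyaw 0.002 q7 -0.62 t 12.7 shift [ 0.     -0.0005  0.0007] roll 0.002 shift after roll [ 0.     -0.0005  0.0007]
[-0.68221748 -0.05226965 -0.32460544]
```

View pics/wrist7.png

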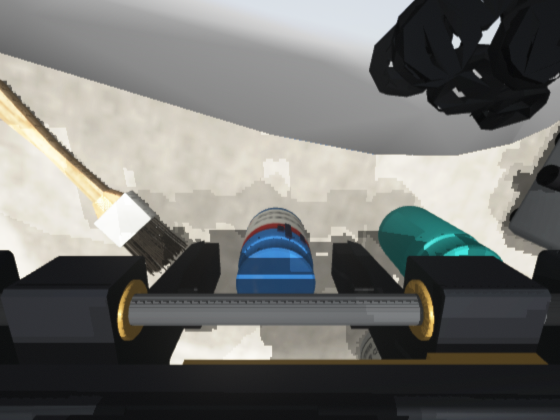

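Pot between the fingers at px (276,260). Grip and lift.

Request:
{"fn": "arm_command", "kwargs": {"plan": [[0.03, 0, 0, 0, 0], [0.03, 0, 0, 0, 0], [0.03, 0, 0, 0, 0], [0.03, 0, 0, 0, 0], [0.03, 0, 0, 0, 0], [0.03, -0.02, 0, 0, 0], [0.03, -0.05, 0, 0, 0], [0.03, -0.05, 0, 0, 0], [0.03, -0.05, 0, 0, 0], [0.03, -0.05, 0, 0, 0], [0.03, 0, 0, 0, 0]], "force": 20}}

```text
clock: 14.1
tool_pos: [0.4809, -0.1545, 0.2638]
eef_rot: [0.501, 0.498, -0.499, 0.502]
contact_force: [-0.0, -0.5, -1.7]
opening: 0.423
```

```bash
python3 - <<'E'
from h import *
go([.534,.269,.26],0.335)
print(r.get_state()['contact_force'])
E
```

```text
pos [ 0.4809 -0.1545  0.2638] xaxis [ 0.007 -0.002 -1.   ] jawyaw 0.000 q7 -0.28 t 14.1 shift [ 0.0035  0.0533 -0.4235] roll -0.335 shift after roll [ 0.0035  0.1894 -0.3826]
[-0.01138785 -0.46747155 -1.6701943 ]
```

Request:
{"fn": "arm_command", "kwargs": {"plan": [[0.03, 0, 0.006, -0.047, 0], [0.03, 0, 0.006, -0.047, 0], [0.03, 0, 0.006, -0.047, 0], [0.03, 0, 0.006, -0.047, 0], [0.03, 0, 0.006, -0.047, 0], [0.03, 0, 0.006, -0.047, 0], [0.03, 0, 0.006, -0.047, 0], [0.03, 0, 0.006, -0.047, 0], [0.03, 0, 0.006, -0.047, 0], [0.03, 0, 0, 0, -0.168], [0.03, 0, 0, 0, -0.168], [0.03, 0, 0, 0, 0]]}}

```text
clock: 15.6
tool_pos: [0.5317, 0.2679, 0.2586]
eef_rot: [0.408, 0.577, -0.411, 0.576]
contact_force: [0.2, -0.6, -1.2]
opening: 0.424
```

```bash
python3 - <<'E'
from h import *
s,im,d=snap("wrist","8");print(s['contact_force'])
go([.5345,.2687,.13],0.335)
# cup position again
P=cloud(cam("wrist",s),d)
c=np.array([.5343,.2688]);m=(abs(P[...,2]-.056)<.004)&(np.hypot(P[...,0]-c[0],P[...,1]-c[1])<.032)
q=(P[m][:,:2]*1000).astype(np.float32); print(len(q),cv2.minEnclosingCircle(q))
E
```

```text
[ 0.15273896 -0.63166612 -1.20663783]
pos [0.5319 0.2679 0.2591] xaxis [-0.002 -0.002 -1.   ] jawyaw 0.334 q7 -0.70 t 15.7 shift [0.1291 0.0031 0.    ] roll -0.001 shift after roll [0.1291 0.0031 0.    ]
452 ((534.8218383789062, 268.4342346191406), 26.41900062561035)
```

View pics/wrist8.png

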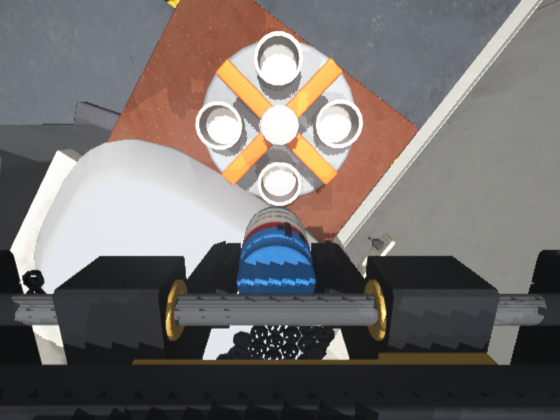

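Request:
{"fn": "arm_command", "kwargs": {"plan": [[0.03, 0.04, 0.003, 0, 0], [0.03, 0.04, 0, 0, 0], [0.03, 0.035, 0, 0, 0], [0.03, 0.014, 0, 0, 0], [0.03, 0, 0, 0, 0]]}}

```text
clock: 16.27
tool_pos: [0.5349, 0.2693, 0.1312]
eef_rot: [0.409, 0.577, -0.41, 0.576]
contact_force: [0.5, 0.2, -1.3]
opening: 0.422
```

```bash
python3 - <<'E'
from h import *
s,im,d=snap("wrist","9");print(s['contact_force'])
go([.5345,.2687,.063],0.335)
E
```

```text
[ 0.5431943   0.24813416 -1.27984513]
pos [0.5356 0.2699 0.1323] xaxis [ 0.001  0.    -1.   ] jawyaw 0.336 q7 -0.82 t 16.3 shift [ 0.0692 -0.0015  0.0008] roll 0.001 shift after roll [ 0.0692 -0.0015  0.0008]
```

View pics/wrist9.png

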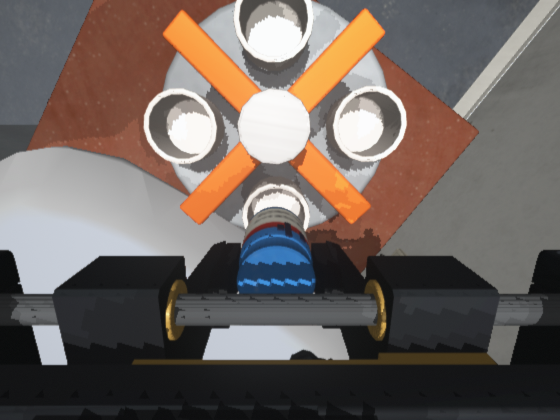

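Request:
{"fn": "arm_command", "kwargs": {"plan": [[0.03, 0.02, -0.001, 0.0005, 0], [0.03, 0.015, 0, 0, 0], [0.03, 0.012, 0, 0, 0], [0.03, 0.012, 0, 0, 0], [0.03, 0.008, 0, 0, 0], [0.03, 0, 0, 0, 0]]}}

```text
clock: 17.08
tool_pos: [0.5344, 0.2688, 0.0643]
eef_rot: [0.409, 0.577, -0.409, 0.577]
contact_force: [1.0, -0.0, -0.8]
opening: 0.422
```

```bash
python3 - <<'E'
from h import *
print(r.get_state()['contact_force'])
go([.5345,.2687,.063],0.335)
E
```

```text
[ 0.96775315 -0.02704573 -0.79527579]
pos [0.5344 0.2688 0.0643] xaxis [-0. -0. -1.] jawyaw 0.337 q7 -0.89 t 17.1 shift [0.0013 0.0001 0.0001] roll 0.002 shift after roll [0.0013 0.0001 0.0001]
```

Request:
{"fn": "arm_command", "kwargs": {"plan": [[0.03, 0.0015, 0, 0, 0], [0.047, 0, 0, 0, 0], [0.047, 0, 0, 0, 0], [0.047, 0, 0, 0, 0], [0.047, -0.03, 0, 0, 0], [0.047, -0.05, 0, 0, 0], [0.047, -0.05, 0, 0, 0], [0.047, -0.05, 0, 0, 0], [0.06, -0.04, 0, 0, 0], [0.06, 0, 0, 0, 0]]}}

```text
clock: 18.32
tool_pos: [0.5357, 0.2703, 0.2867]
eef_rot: [0.411, 0.576, -0.407, 0.578]
contact_force: [-0.5, -0.2, -0.4]
opening: 0.678
```

```bash
python3 - <<'E'
from h import *
s,im,d=snap("wrist","10");print(s['contact_force']);pots("wrist",s,im,d)
go([.573,-.330,.29],-1.571)
s,im,d=snap("top","10");pots("top",s,im,d)
s,im,d=snap("scene","10");pots("scene",s,im,d)
E
```

```text
[-0.49014491 -0.18604812 -0.39715903]
wrist [273. 185.] 747 ztop 0.089 mean [0.5341 0.2687] circ [534.2 268.2] 17.7
pos [0.5349 0.2691 0.2845] xaxis [ 0.003  0.001 -1.   ] jawyaw 0.337 q7 -0.67 t 18.4 shift [-0.0061 -0.162   0.578 ] roll -1.234 shift after roll [-0.0061 -0.5991  0.0383]
top [390. 211.] 86 ztop 0.07 mean [ 0.5731 -0.3292] circ [ 572.8 -329. ] 15.5
top [403. 255.] 93 ztop 0.024 mean [ 0.4371 -0.38  ] circ [ 435.9 -377.7] 25.5
top [375. 332.] 42 ztop 0.025 mean [ 0.201  -0.2969] circ [ 195.4 -296.6] 17.7
scene [341. 137.] 198 ztop 0.067 mean [ 0.5723 -0.3246] circ [ 572.6 -325.8] 17.6
scene [222. 265.] 152 ztop 0.09 mean [0.5342 0.2706] circ [533.6 270.8] 17.5
```

View pics/wrist10.png

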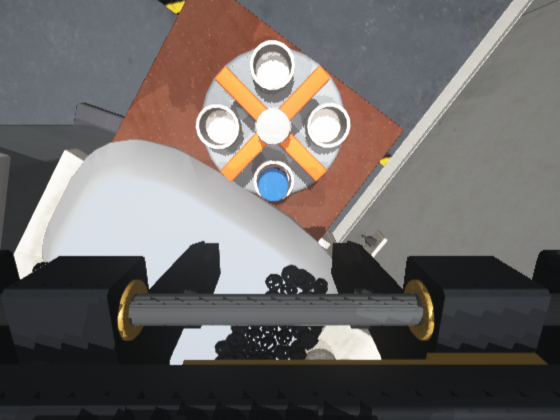

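View pics/scene10.png

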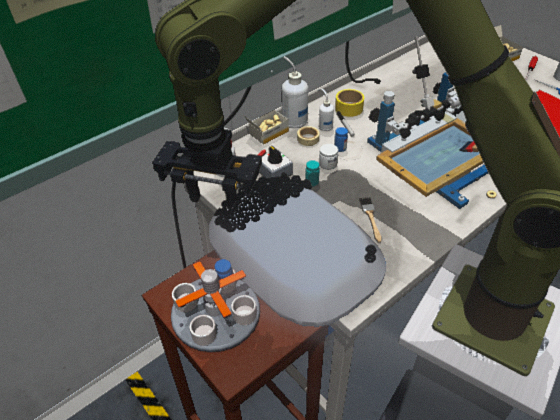

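Request:
{"fn": "arm_command", "kwargs": {"plan": [[0.06, 0, -0.0147, 0.0525, 0], [0.06, 0, -0.0147, 0.0525, 0], [0.06, 0, -0.0147, 0.0525, 0], [0.06, 0, -0.0147, 0.0525, 0], [0.06, 0, -0.0147, 0.0525, 0], [0.06, 0, -0.0147, 0.0525, 0], [0.06, 0, -0.0147, 0.0525, 0], [0.06, 0, -0.0147, 0.0525, 0], [0.06, 0, -0.0147, 0.0525, 0], [0.06, 0, -0.0147, 0.0525, 0], [0.06, 0, -0.0147, 0.0525, 0], [0.06, 0, 0, 0, 0.17]]}}

```text
clock: 19.98
tool_pos: [0.5703, -0.3363, 0.2797]
eef_rot: [0.459, 0.538, -0.462, 0.536]
contact_force: [-0.1, 0.9, 0.6]
opening: 0.684
```

Request:
{"fn": "arm_command", "kwargs": {"plan": [[0.06, 0, 0, 0, 0.174], [0.06, 0, 0, 0, 0.174], [0.06, 0, 0, 0, 0.174], [0.06, 0, 0, 0, 0.174], [0.06, 0, 0, 0, 0.174], [0.06, 0, 0, 0, 0.174], [0.06, 0, 0, 0, 0.174], [0.06, 0, 0, 0, 0.174], [0.06, 0, 0, 0, 0.174], [0.06, 0, 0, 0, 0.17], [0.06, 0, 0, 0, 0]]}}

```text
clock: 21.35
tool_pos: [0.572, -0.3294, 0.2815]
eef_rot: [-0.706, -0.002, 0.708, -0.001]
contact_force: [-0.3, 0.1, 0.1]
opening: 0.678
```

```bash
python3 - <<'E'
from h import *
s,im,d=snap("wrist","11");print(s['contact_force']);pots("wrist",s,im,d)
go([.573,-.330,.04],-1.571)
E
```

```text
[-0.28408903  0.10941393  0.0676445 ]
wrist [275. 180.] 553 ztop 0.067 mean [ 0.5735 -0.3291] circ [ 574.8 -329.6] 17.5
pos [ 0.5722 -0.3294  0.2818] xaxis [-0.003  0.001 -1.   ] jawyaw -1.566 q7 -1.28 t 21.4 shift [ 0.2418  0.0008 -0.0014] roll 0.005 shift after roll [ 0.2418  0.0008 -0.0014]
```

View pics/wrist11.png

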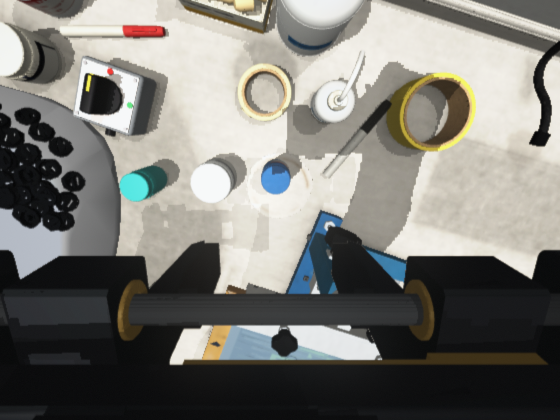

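Request:
{"fn": "arm_command", "kwargs": {"plan": [[0.054, 0.05, 0, -0.001, 0], [0.054, 0.05, 0, 0, 0], [0.054, 0.04, 0, 0, 0], [0.054, 0.03, 0, 0, 0], [0.054, 0.02, 0, 0, 0], [0.054, 0, 0, 0, 0]]}}

```text
clock: 22.15
tool_pos: [0.5729, -0.3292, 0.0917]
eef_rot: [-0.706, -0.002, 0.708, -0.001]
contact_force: [-0.1, 0.1, -0.2]
opening: 0.614
```

```bash
python3 - <<'E'
from h import *
s,im,d=snap("wrist","12");print(s['contact_force'])
go([.574,-.3293,.04],-1.571)
E
```

```text
[-0.14699206  0.14008762 -0.15186183]
pos [ 0.5739 -0.3297  0.0931] xaxis [-0.  0. -1.] jawyaw -1.568 q7 -1.35 t 22.2 shift [ 0.0531 -0.0004 -0.0001] roll 0.003 shift after roll [ 0.0531 -0.0004 -0.0001]
```

View pics/wrist12.png

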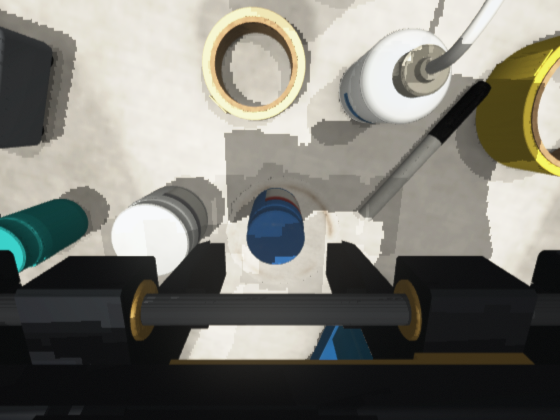

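Request:
{"fn": "arm_command", "kwargs": {"plan": [[0.054, 0.02, 0, 0, 0], [0.054, 0.02, 0, 0, 0], [0.054, 0.013, 0, 0, 0], [0.054, 0, 0, 0, 0], [0.03, 0, 0, 0, 0], [0.03, 0, 0, 0, 0], [0.03, 0, 0, 0, 0], [0.03, 0, 0, 0, 0]]}}

```text
clock: 23.2
tool_pos: [0.5744, -0.3299, 0.0409]
eef_rot: [0.708, 0.0, -0.707, 0.001]
contact_force: [-0.3, 0.3, 2.5]
opening: 0.425
```

```bash
python3 - <<'E'
from h import *
s,im,d=snap("wrist","13");print(s['contact_force'],s['opening'])
go([.574,-.3293,.04],-1.571)
E
```

```text
[-0.30847807  0.33103313  2.4624444 ] 0.424521414153221
pos [ 0.5744 -0.3299  0.0408] xaxis [ 0.001 -0.001 -1.   ] jawyaw -1.569 q7 -1.37 t 23.2 shift [ 0.0008 -0.0006  0.0004] roll 0.002 shift after roll [ 0.0008 -0.0006  0.0004]
```

View pics/wrist13.png

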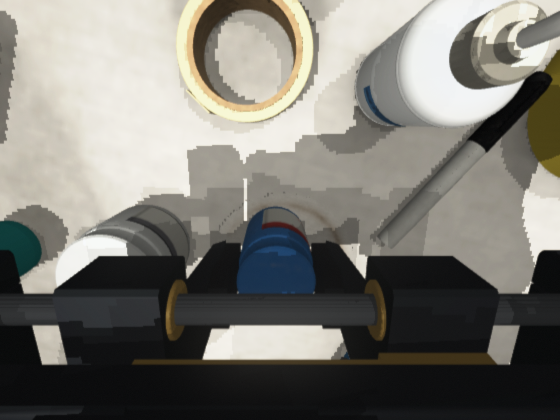

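Request:
{"fn": "arm_command", "kwargs": {"plan": [[0.03, -0.02, 0, 0, 0], [0.03, -0.04, 0, 0, 0], [0.03, -0.05, 0, 0, 0], [0.03, -0.05, 0, 0, 0], [0.03, -0.05, 0, 0, 0], [0.03, -0.03, 0, 0, 0], [0.03, 0, 0, 0, -0.174], [0.03, 0, 0, 0, -0.174], [0.03, 0, 0, 0, -0.174], [0.03, 0, 0, 0, -0.174], [0.03, 0, 0, 0, -0.174], [0.03, 0, 0, 0, -0.174]]}}

```text
clock: 24.75
tool_pos: [0.5733, -0.3298, 0.2813]
eef_rot: [-0.611, -0.355, 0.612, -0.355]
contact_force: [0.6, -0.5, -1.5]
opening: 0.42
```

Request:
{"fn": "arm_command", "kwargs": {"plan": [[0.03, 0, 0, 0, -0.174], [0.03, 0, 0, 0, -0.174], [0.03, 0, 0, 0, -0.174], [0.03, 0, 0, 0, -0.174], [0.03, 0, 0, 0, -0.166], [0.03, 0, 0, 0, 0]]}}

```text
clock: 25.5
tool_pos: [0.5734, -0.33, 0.2809]
eef_rot: [0.41, 0.576, -0.41, 0.576]
contact_force: [-0.1, 0.0, -1.3]
opening: 0.419
```

```bash
python3 - <<'E'
from h import *
go([.4893,.3965,.27],.335)
E
```

```text
pos [ 0.5734 -0.33    0.2809] xaxis [-0. -0. -1.] jawyaw 0.335 q7 0.33 t 25.5 shift [ 0.0106  0.1594 -0.7138] roll -0.000 shift after roll [ 0.0106  0.1594 -0.7137]
```

Request:
{"fn": "arm_command", "kwargs": {"plan": [[0.03, 0, 0.0123, -0.0549, 0], [0.03, 0, 0.0123, -0.0549, 0], [0.03, 0, 0.0123, -0.0549, 0], [0.03, 0, 0.0123, -0.0549, 0], [0.03, 0, 0.0123, -0.0549, 0], [0.03, 0, 0.0123, -0.0549, 0], [0.03, 0, 0.0123, -0.0549, 0], [0.03, 0, 0.0123, -0.0549, 0], [0.03, 0, 0.0123, -0.0549, 0], [0.03, 0, 0.0123, -0.0549, 0], [0.03, 0, 0.0123, -0.0549, 0], [0.03, 0, 0.0123, -0.0549, 0]]}}

```text
clock: 27.0
tool_pos: [0.4951, 0.3423, 0.2809]
eef_rot: [0.41, 0.575, -0.41, 0.576]
contact_force: [0.4, 0.5, -1.8]
opening: 0.424
```

Request:
{"fn": "arm_command", "kwargs": {"plan": [[0.03, 0, 0.0123, -0.0549, 0], [0.03, 0, 0, 0, 0], [0.03, 0, 0, 0, 0]]}}

```text
clock: 27.38
tool_pos: [0.4889, 0.396, 0.2803]
eef_rot: [0.409, 0.576, -0.41, 0.577]
contact_force: [0.1, -1.5, 0.3]
opening: 0.424
```

```bash
python3 - <<'E'
from h import *
go([.4893,.3965,.13],.335)
s,im,d=snap("wrist","14");print(s['contact_force'],s['opening'])
E
```

```text
pos [0.4889 0.396  0.2803] xaxis [ 0.001 -0.002 -1.   ] jawyaw 0.335 q7 -0.87 t 27.4 shift [ 0.1503  0.0005 -0.0006] roll 0.000 shift after roll [ 0.1503  0.0005 -0.0006]
[ 0.12372838 -1.51550255  0.30660225] 0.42441052780351257
```

View pics/wrist14.png

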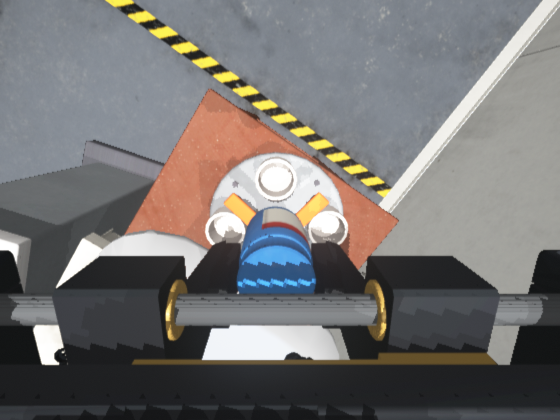

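Request:
{"fn": "arm_command", "kwargs": {"plan": [[0.03, 0.04, 0, 0, 0], [0.03, 0.04, 0, 0, 0], [0.03, 0.04, 0, 0, 0], [0.03, 0.03, 0, 0, 0], [0.03, 0, 0, 0, 0]]}}

```text
clock: 28.05
tool_pos: [0.4889, 0.3933, 0.1283]
eef_rot: [0.408, 0.576, -0.412, 0.576]
contact_force: [-1.0, 0.4, -0.5]
opening: 0.423
```

```bash
python3 - <<'E'
from h import *
go([.4893,.3968,.064],.335)
s,im,d=snap("wrist","15");print(s['contact_force'],s['opening'])
P=cloud(cam("wrist",s),d)
c=np.array([.4893,.3968]);m=(abs(P[...,2]-.056)<.004)&(np.hypot(P[...,0]-c[0],P[...,1]-c[1])<.032)
q=(P[m][:,:2]*1000).astype(np.float32); print(len(q),cv2.minEnclosingCircle(q))
E
```

```text
pos [0.4889 0.3933 0.1283] xaxis [-0.003 -0.005 -1.   ] jawyaw 0.334 q7 -0.99 t 28.1 shift [ 0.0643  0.0018 -0.0034] roll -0.001 shift after roll [ 0.0643  0.0018 -0.0034]
[-0.95353079  0.37026567 -0.49003005] 0.4229430071176796
704 ((488.3119201660156, 396.6279296875), 26.325424194335938)
```

View pics/wrist15.png

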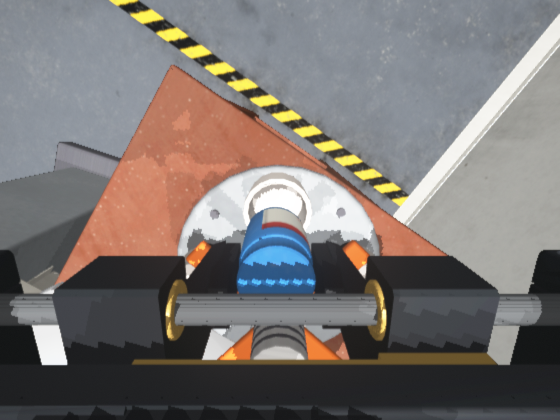

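Request:
{"fn": "arm_command", "kwargs": {"plan": [[0.03, 0, 0, 0, 0], [0.03, 0, 0, 0, 0]]}}

```text
clock: 28.35
tool_pos: [0.4895, 0.3972, 0.1318]
eef_rot: [0.41, 0.576, -0.408, 0.577]
contact_force: [0.1, 0.6, -1.3]
opening: 0.426
```

```bash
python3 -c "
from h import *
go([.489,.3967,.064],.335)"
```

```text
pos [0.4895 0.3972 0.1318] xaxis [ 0.002  0.002 -1.   ] jawyaw 0.336 q7 -0.99 t 28.4 shift [ 0.0678 -0.0008  0.0004] roll 0.001 shift after roll [ 0.0678 -0.0008  0.0004]
```

Request:
{"fn": "arm_command", "kwargs": {"plan": [[0.03, 0.018, 0, 0, 0], [0.03, 0.014, 0, 0, 0], [0.03, 0.012, 0, 0, 0], [0.03, 0.012, 0, 0, 0], [0.03, 0.01, 0, 0, 0], [0.03, 0, 0, 0, 0], [0.03, 0, 0, 0, 0]]}}

```text
clock: 29.22
tool_pos: [0.4889, 0.3969, 0.0643]
eef_rot: [0.409, 0.577, -0.409, 0.577]
contact_force: [0.7, 0.4, -1.3]
opening: 0.423
```

Request:
{"fn": "arm_command", "kwargs": {"plan": [[0.03, 0.001, 0, 0, 0], [0.047, 0, 0, 0, 0], [0.047, 0, 0, 0, 0], [0.047, 0, 0, 0, 0], [0.047, -0.03, 0, 0, 0], [0.047, -0.05, 0, 0, 0], [0.047, -0.05, 0, 0, 0], [0.047, -0.05, 0, 0, 0], [0.088, -0.04, 0, 0, 0], [0.088, 0, 0, 0, 0]]}}

```text
clock: 30.48
tool_pos: [0.4896, 0.3986, 0.2869]
eef_rot: [0.412, 0.576, -0.407, 0.577]
contact_force: [-0.1, 0.5, -0.2]
opening: 0.736
```

```bash
python3 - <<'E'
from h import *
s,im,d=snap("wrist","16");print(s['contact_force']);pots("wrist",s,im,d)
go([.512,.333,.26],1.12)
s,im,d=snap("top","16");pots("top",s,im,d)
s,im,d=snap("scene","16");pots("scene",s,im,d)
E
```

```text
[-0.09387873  0.53777011 -0.19822648]
wrist [273. 185.] 777 ztop 0.089 mean [0.4888 0.3968] circ [488.9 396.2] 17.8
wrist [275. 285.] 392 ztop 0.089 mean [0.5326 0.2739] circ [534. 270.] 17.2
pos [0.489  0.3972 0.2845] xaxis [ 0.002  0.002 -1.   ] jawyaw 0.337 q7 -0.86 t 30.5 shift [0.0244 0.0004 0.0682] roll -0.783 shift after roll [ 0.0244 -0.0478  0.0486]
top [194. 220.] 94 ztop 0.09 mean [0.5327 0.2645] circ [533.  264.5] 16.0
top [151. 234.] 110 ztop 0.09 mean [0.4868 0.3923] circ [486.1 392.4] 17.2
top [403. 256.] 96 ztop 0.024 mean [ 0.4355 -0.3814] circ [ 433.2 -382.9] 25.3
scene [467.  20.] 62 ztop 0.066 mean [ 0.5258 -1.217 ] circ [  527.8 -1219.8] 20.9
scene [221. 265.] 91 ztop 0.09 mean [0.5368 0.2714] circ [533.4 270.9] 16.7
scene [201. 321.] 366 ztop 0.09 mean [0.4888 0.3983] circ [490.4 397.3] 18.9
```

View pics/wrist16.png

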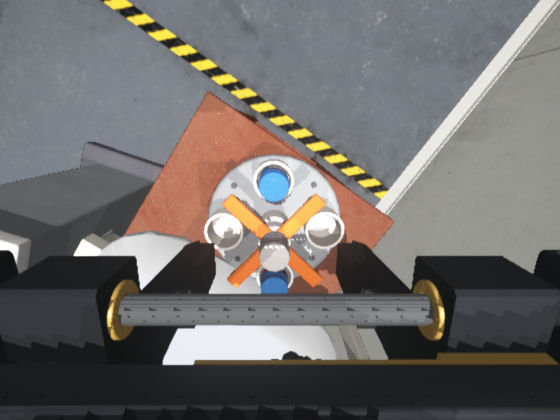

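View pics/scene16.png

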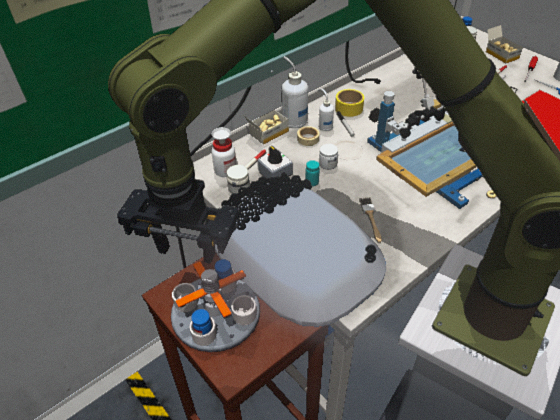

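View pics/top16.png

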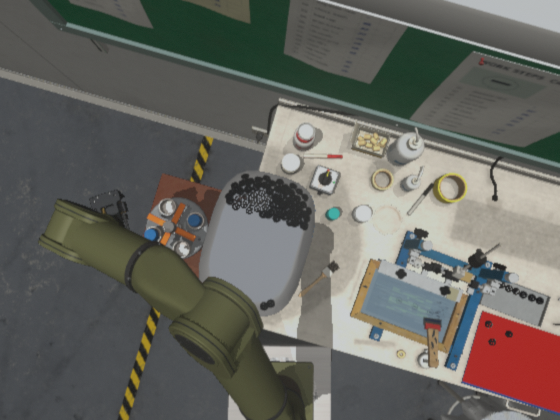

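Request:
{"fn": "arm_command", "kwargs": {"plan": [[0.088, 0, 0, 0, -0.16], [0.088, 0, 0, 0, -0.16], [0.088, 0, 0, 0, -0.16], [0.088, 0, 0, 0, -0.16], [0.088, 0, 0, 0, -0.143], [0.088, 0.01, -0.024, 0.024, 0], [0.088, 0.015, -0.024, 0.024, 0], [0.088, 0, 0, 0, 0], [0.088, 0, 0, 0, 0]]}}

```text
clock: 31.75
tool_pos: [0.5103, 0.3332, 0.2575]
eef_rot: [0.158, 0.69, -0.158, 0.689]
contact_force: [0.6, 0.1, 0.2]
opening: 0.999
```

```bash
python3 - <<'E'
from h import *
go([.5117,.333,.103],1.12)
s,im,d=snap("wrist","17");print(s['contact_force'])
P=cloud(cam("wrist",s),d)
m=(abs(P[...,2]-.138)<.008)&(np.hypot(P[...,0]-.512,P[...,1]-.333)<.03)
p=(P[m][:,:2]*1000).astype(np.float32);print(cv2.minEnclosingCircle(p))
E
```

```text
pos [0.5103 0.3332 0.2575] xaxis [-0.002  0.    -1.   ] jawyaw 1.121 q7 -0.14 t 31.8 shift [0.1545 0.0005 0.0016] roll 0.001 shift after roll [0.1545 0.0005 0.0016]
[0.59611021 0.09443107 0.2205015 ]
((511.4900207519531, 332.70001220703125), 17.03937339782715)
```

Request:
{"fn": "arm_command", "kwargs": {"plan": [[0.088, 0.04, 0, 0.001, 0], [0.088, 0.04, 0, 0, 0], [0.088, 0.035, 0, 0, 0], [0.088, 0.025, 0, 0, 0], [0.088, 0.01, 0, 0, 0], [0.088, 0, 0, 0, 0], [0.088, 0, 0, 0, 0]]}}

```text
clock: 32.67
tool_pos: [0.5123, 0.3332, 0.1094]
eef_rot: [0.159, 0.689, -0.157, 0.69]
contact_force: [-0.6, -0.4, 0.0]
opening: 0.998
```

```bash
python3 - <<'E'
from h import *
go([.5117,.333,.1035],1.12)
s,im,d=snap("wrist","18");print(s['contact_force'])
E
```

```text
pos [0.5123 0.3332 0.1094] xaxis [ 0.001  0.002 -1.   ] jawyaw 1.120 q7 -0.29 t 32.7 shift [ 0.0059 -0.0005 -0.0004] roll 0.000 shift after roll [ 0.0059 -0.0005 -0.0004]
[-0.63763833 -0.44694255  0.00860812]
```

View pics/wrist18.png

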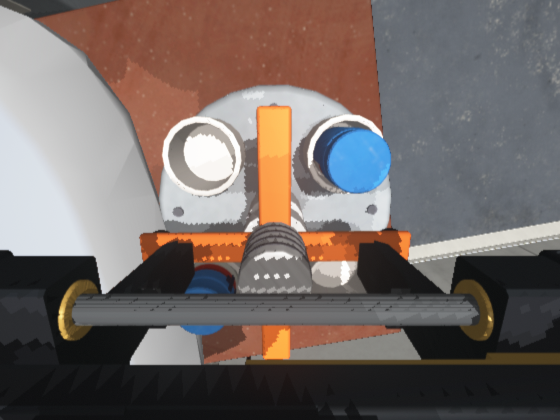

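Request:
{"fn": "arm_command", "kwargs": {"plan": [[0.088, 0.0055, 0, 0, 0], [0.02, 0, 0, 0, 0], [0.02, 0, 0, 0, 0], [0.02, 0, 0, 0, 0], [0.02, 0, 0, 0, 0], [0.02, 0, 0, 0, 0], [0.02, 0, 0, 0, 0], [0.02, -0.005, 0, 0, 0], [0.02, -0.005, 0, 0, 0], [0.02, -0.005, 0, 0, 0], [0.02, 0, 0, 0, 0]], "force": 30}}

```text
clock: 34.1
tool_pos: [0.5121, 0.3326, 0.1181]
eef_rot: [0.158, 0.689, -0.158, 0.689]
contact_force: [2.0, 3.8, -7.4]
opening: 0.381
```

Request:
{"fn": "arm_command", "kwargs": {"plan": [[0.02, 0, 0, 0, 0.11], [0.02, 0, 0, 0, 0.11], [0.02, 0, 0, 0, 0.11], [0.02, 0, 0, 0, 0.11], [0.02, 0, 0, 0, 0.11], [0.02, 0, 0, 0, 0.11], [0.02, 0, 0, 0, 0.11], [0.02, 0, 0, 0, 0], [0.02, 0, 0, 0, 0]]}}

```text
clock: 35.22
tool_pos: [0.5118, 0.3324, 0.1176]
eef_rot: [0.405, 0.58, -0.405, 0.58]
contact_force: [1.6, 3.0, -7.0]
opening: 0.375
```

```bash
python3 - <<'E'
from h import *
go([.5117,.333,.1035],.335)
s,im,d=snap("wrist","19");print(s['contact_force'],s['moment'])
E
```

```text
pos [0.5118 0.3324 0.1176] xaxis [-0.  0. -1.] jawyaw 0.352 q7 -0.93 t 35.2 shift [ 0.0141  0.0001 -0.0006] roll 0.017 shift after roll [ 0.0141  0.0001 -0.0006]
[ 1.60181826  2.99194639 -6.99399026] [ 0.70028934 -0.56964132  0.01538104]
```

View pics/wrist19.png

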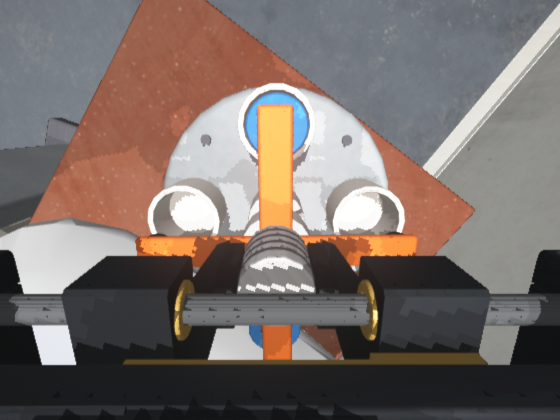

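Arm lies over the blue lid. Lower, release, rise.

Request:
{"fn": "arm_command", "kwargs": {"plan": [[0.02, 0.005, 0, 0, 0.015], [0.02, 0.005, 0, 0, 0], [0.02, 0.005, 0, 0, 0], [0.088, 0, 0, 0, 0], [0.088, 0, 0, 0, 0], [0.088, 0, 0, 0, 0], [0.088, 0, 0, 0, 0], [0.088, -0.04, 0, 0, 0], [0.088, -0.05, 0, 0, 0], [0.088, -0.05, 0, 0, 0], [0.088, -0.05, 0, 0, 0], [0.088, 0, 0, 0, 0]]}}

```text
clock: 36.78
tool_pos: [0.5131, 0.3342, 0.2971]
eef_rot: [0.413, 0.576, -0.407, 0.577]
contact_force: [0.2, -0.2, -0.6]
opening: 0.994
```

```bash
python3 - <<'E'
from h import *
go([.655,-.125,.3],None)
s,im,d=snap("wrist","20")
C=cam("wrist",s);P=cloud(C,d);hsv=cv2.cvtColor(im,cv2.COLOR_RGB2HSV)
pots("wrist",s,im,d)
m=cv2.inRange(hsv,(4,150,90),(18,255,255));k,L,S,ce=cv2.connectedComponentsWithStats(m)
for i in range(1,k):
    if S[i,4]>100:
        q=P[(L==i)&(d>0)];a=cv2.minAreaRect((q[:,:2]*1000).astype(np.float32));print(ce[i].round(),np.median(q,0).round(4),a)
m=(abs(P[...,2]-.138)<.025)&(np.hypot(P[...,0]-.512,P[...,1]-.333)<.015)
print(np.median(P[m],0))
E
```

```text
pos [0.5131 0.3342 0.2971] xaxis [ 0.006  0.005 -1.   ] jawyaw 0.335 q7 -0.78 t 36.8 shift [-0.0046 -0.0168  0.4803]
wrist [272. 123.] 347 ztop 0.089 mean [0.488  0.3993] circ [489.  396.2] 17.8
wrist [264. 237.] 117 ztop 0.089 mean [0.5242 0.2638] circ [532.2 266.9] 16.6
wrist [284. 235.] 89 ztop 0.089 mean [0.5466 0.2739] circ [544.7 273. ] 12.1
[272. 146.] [0.4975 0.3689 0.0963] ((496.2875061035156, 375.7518310546875), (17.525310516357422, 61.712318420410156), 19.34300422668457)
[313. 185.] [0.5564 0.3492 0.0965] ((561.2572021484375, 350.50457763671875), (74.21593475341797, 17.663541793823242), 19.84018325805664)
[233. 186.] [0.4674 0.3165 0.0965] ((462.5003967285156, 314.83526611328125), (74.7265853881836, 17.19603729248047), 19.677902221679688)
[273. 227.] [0.5293 0.2846 0.0965] ((528.4490966796875, 283.70587158203125), (18.083253860473633, 48.451171875), 19.516374588012695)
[0.51207285 0.33313327 0.13755601]
```

View pics/wrist20.png

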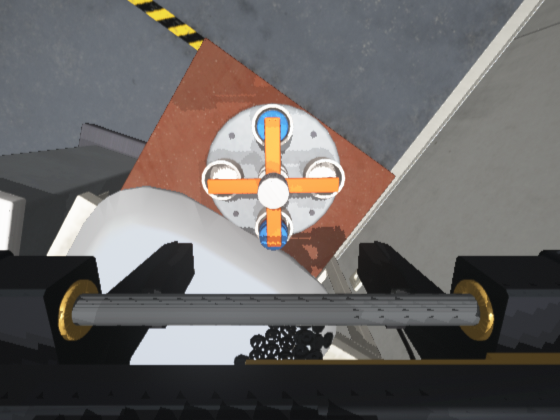

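Request:
{"fn": "arm_command", "kwargs": {"plan": [[0.088, 0, -0.0015, 0.044, 0], [0.088, 0, -0.0015, 0.044, 0], [0.088, 0, -0.0015, 0.044, 0], [0.088, 0, -0.0015, 0.044, 0], [0.088, 0, -0.0015, 0.044, 0], [0.088, 0, -0.0015, 0.044, 0], [0.088, 0, -0.0015, 0.044, 0], [0.088, 0, -0.0015, 0.044, 0], [0.088, 0, -0.0015, 0.044, 0], [0.088, 0, -0.0015, 0.044, 0], [0.088, 0, -0.0015, 0.044, 0], [0.088, 0, 0, 0, 0]]}}

```text
clock: 38.33
tool_pos: [0.6547, -0.1361, 0.2896]
eef_rot: [0.41, 0.575, -0.414, 0.574]
contact_force: [-0.4, -0.2, -0.6]
opening: 0.998
```

```bash
python3 - <<'E'
from h import *
go([.655,-.125,.3],None)
s,im,d=snap("wrist","21");np.save("pics/wrist21_i.npy",im)
C=cam("wrist",s);P=cloud(C,d);hsv=cv2.cvtColor(im,cv2.COLOR_RGB2HSV)
near=(np.hypot(P[...,0]-.655,P[...,1]+.125)<.06)
# bar: top plane ~0.0875
m=near&(abs(P[...,2]-.0875)<.008)
q=P[m];print('bar',m.sum(),q.mean(0).round(4),cv2.minAreaRect((q[:,:2]*1000).astype(np.float32)))
for nm,lo,hi in(("yel",(22,120,100),(34,255,255)),("red",(0,150,90),(4,255,255)),("grn",(45,100,60),(80,255,255))):
    m=(cv2.inRange(hsv,lo,hi)>0)&near
    if m.sum(): print(nm,m.sum(),P[m].mean(0).round(4))
m=near&(abs(P[...,2]-.051)<.004);print('box',cv2.minAreaRect((P[m][:,:2]*1000).astype(np.float32)))
crop("pics/wrist21.png","pics/c21.png",180,380,90,240,4)
E
```

```text
pos [ 0.6547 -0.1361  0.2896] xaxis [-0.004 -0.003 -1.   ] jawyaw 0.327 q7 0.02 t 38.3 shift [-0.0105  0.0038 -0.0104]
bar 412 [ 0.6707 -0.127   0.0865] ((671.4134521484375, -127.68307495117188), (14.165081977844238, 42.59690856933594), 71.04408264160156)
yel 54 [ 0.6789 -0.1276  0.1067]
red 10 [ 0.6916 -0.1293  0.0932]
grn 14 [ 0.6615 -0.1549  0.0517]
box ((671.1956176757812, -127.48056030273438), (72.27417755126953, 72.62202453613281), 71.08403778076172)
```

View pics/wrist21.png

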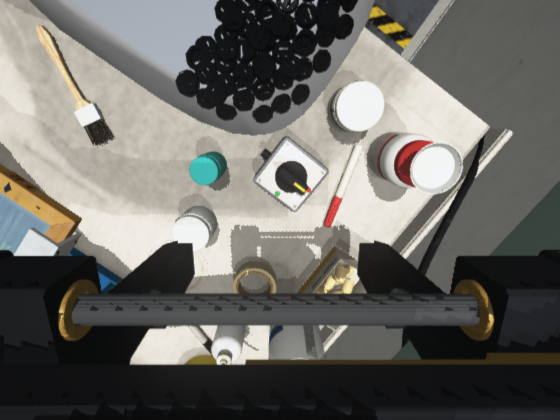

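View pics/c21.png

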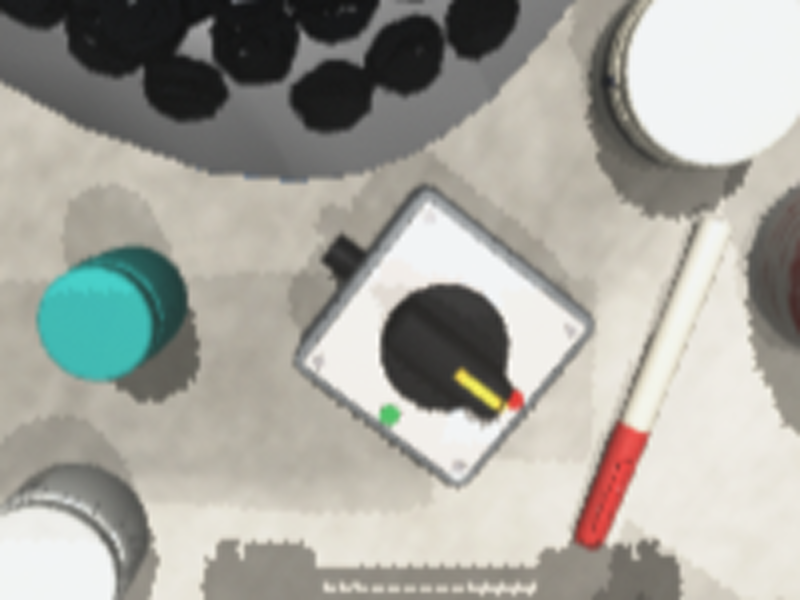

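```bash
python3 - <<'E'
from h import *
P=np.concatenate([cloud(cam(n),np.load(f"pics/{n}{t}_d.npy")).reshape(-1,3) for n,t in(("scene","0"),("top","0"),("top","16"))]+[cloud(cam("wrist"),np.load("pics/wrist21_d.npy")).reshape(-1,3)])
k=np.array([.6713,-.1276]);D=np.hypot(P[:,0]-k[0],P[:,1]-k[1]);A=np.degrees(np.arctan2(P[:,1]-k[1],P[:,0]-k[0]))
for zlo in(.075,.09,.11):
    m=(P[:,2]>zlo)&(P[:,2]<.2)&(D>.035)&(D<.15)
    print(zlo,[(a,int(1000*D[m&(A>=a)&(A<a+20)].min()),round(P[m&(A>=a)&(A<a+20),2].max(),3)) for a in range(-180,180,20) if (m&(A>=a)&(A<a+20)).sum()>3])
go([.6713,-.1276,.2],1.24)
E
```

```text
0.075 [(-40, 131, np.float64(0.087)), (0, 116, np.float64(0.136)), (20, 108, np.float64(0.136)), (40, 126, np.float64(0.083)), (100, 104, np.float64(0.094)), (120, 98, np.float64(0.098)), (140, 103, np.float64(0.094))]
0.09 [(0, 124, np.float64(0.136)), (20, 115, np.float64(0.136)), (100, 112, np.float64(0.094)), (120, 111, np.float64(0.098)), (140, 112, np.float64(0.094))]
0.11 [(0, 124, np.float64(0.136)), (20, 116, np.float64(0.136))]
pos [ 0.6545 -0.1326  0.2902] xaxis [-0.004 -0.    -1.   ] jawyaw 0.331 q7 0.02 t 38.4 shift [0.0901 0.0179 0.0008] roll -0.909 shift after roll [0.0901 0.0103 0.0146]
```

Request:
{"fn": "arm_command", "kwargs": {"plan": [[0.06, 0, 0, 0, -0.17], [0.06, 0, 0, 0, -0.17], [0.06, 0, 0, 0, -0.17], [0.05, 0, 0, 0, -0.17], [0.05, 0, 0, 0, -0.17], [0.05, 0, 0, 0, -0.059], [0.05, 0.03, 0.01, 0.0145, 0], [0.05, 0.03, 0, 0, 0], [0.05, 0.03, 0, 0, 0], [0.05, 0, 0, 0, 0], [0.05, 0, 0, 0, 0]]}}

```text
clock: 39.75
tool_pos: [0.6727, -0.1243, 0.2037]
eef_rot: [0.115, 0.698, -0.114, 0.698]
contact_force: [0.2, -1.2, 0.9]
opening: 0.571
```

```bash
python3 - <<'E'
from h import *
s,im,d=snap("wrist","22")
P=cloud(cam("wrist",s),d)
near=(np.hypot(P[...,0]-.6713,P[...,1]+.1276)<.04)
m=near&(abs(P[...,2]-.0875)<.005)
q=P[m];print('bar',m.sum(),q.mean(0).round(4),cv2.minAreaRect((q[:,:2]*1000).astype(np.float32)))
go([.6713,-.1276,.064],1.24)
E
```

```text
bar 660 [ 0.6703 -0.1271  0.0867] ((671.43896484375, -127.60380554199219), (13.112113952636719, 42.88441848754883), 71.57601165771484)
pos [ 0.6731 -0.1245  0.2042] xaxis [ 0.002  0.001 -1.   ] jawyaw 1.245 q7 0.76 t 39.8 shift [ 0.1402 -0.0037 -0.0009] roll 0.005 shift after roll [ 0.1402 -0.0037 -0.0009]
```

View pics/wrist22.png

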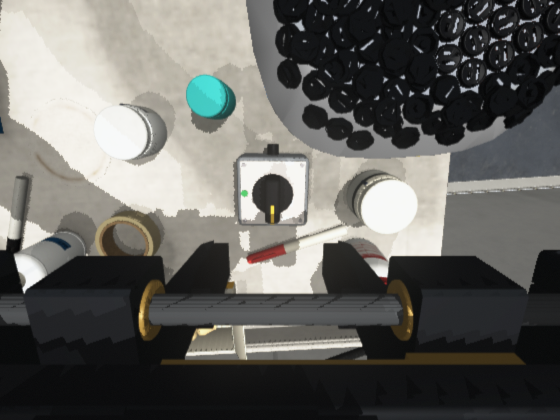

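Request:
{"fn": "arm_command", "kwargs": {"plan": [[0.05, 0.04, -0.0035, -0.001, 0], [0.05, 0.03, 0, 0, 0], [0.05, 0.03, 0, 0, 0], [0.05, 0.02, 0, 0, 0], [0.05, 0.012, 0, 0, 0], [0.05, 0, 0, 0, 0], [0.05, 0, 0, 0, 0]]}}

```text
clock: 40.67
tool_pos: [0.6712, -0.1283, 0.0719]
eef_rot: [0.115, 0.697, -0.115, 0.698]
contact_force: [0.1, -0.1, -0.1]
opening: 0.565
```

```bash
python3 - <<'E'
from h import *
s,im,d=snap("wrist","23")
print(s['contact_force'])
go([.6713,-.1276,.063],1.24)
E
```

```text
[ 0.08017515 -0.0574797  -0.14086883]
pos [ 0.6712 -0.1284  0.072 ] xaxis [ 0.002  0.    -1.   ] jawyaw 1.244 q7 0.67 t 40.7 shift [ 0.009   0.0007 -0.0002] roll 0.004 shift after roll [ 0.009   0.0007 -0.0002]
```

View pics/wrist23.png

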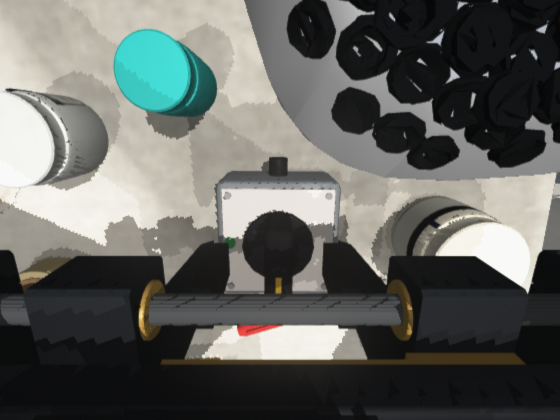

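Go down 9 mm, close on the bar.

Request:
{"fn": "arm_command", "kwargs": {"plan": [[0.05, 0.005, 0.0007, 0, 0], [0.05, 0.004, 0, 0, 0], [0.05, 0, 0, 0, 0], [0.005, 0, 0, 0, 0], [0.005, 0, 0, 0, 0], [0.005, 0, 0, 0, 0], [0.005, 0, 0, 0, 0], [0.005, 0, 0, 0, 0], [0.005, 0, 0, 0, 0]], "force": 30}}

```text
clock: 41.85
tool_pos: [0.6709, -0.1272, 0.0619]
eef_rot: [0.115, 0.698, -0.115, 0.698]
contact_force: [0.3, 2.4, -0.7]
opening: 0.153
```

Request:
{"fn": "arm_command", "kwargs": {"plan": [[0.005, -0.004, 0, 0, 0], [0.005, -0.004, 0, 0, 0], [0.005, -0.004, 0, 0, 0], [0.005, 0, 0, 0, 0], [0.005, 0, 0, 0, 0]]}}

```text
clock: 42.48
tool_pos: [0.6708, -0.1273, 0.0739]
eef_rot: [0.115, 0.698, -0.115, 0.698]
contact_force: [1.2, 4.4, -2.4]
opening: 0.156
```

Request:
{"fn": "arm_command", "kwargs": {"plan": [[0.005, 0, 0, 0, 0.14], [0.005, 0, 0, 0, 0.14], [0.005, 0, 0, 0, 0.14], [0.005, 0, 0, 0, 0.14], [0.005, 0, 0, 0, 0.14], [0.005, 0, 0, 0, 0.14], [0.005, 0, 0, 0, 0.14], [0.005, 0, 0, 0, 0.14], [0.005, 0, 0, 0, 0.14], [0.005, 0, 0, 0, 0.14], [0.005, 0, 0, 0, 0.12], [0.005, 0, 0, 0, 0]]}}

```text
clock: 43.98
tool_pos: [0.671, -0.127, 0.0739]
eef_rot: [0.564, 0.427, -0.563, 0.427]
contact_force: [3.1, 4.5, -3.0]
opening: 0.16
```

```bash
python3 - <<'E'
from h import *
go([.6713,-.1276,.062],-.331)
s,im,d=snap("wrist","24")
print(s['contact_force'],s['moment'])
E
```

```text
pos [ 0.671  -0.127   0.0739] xaxis [ 0.001  0.001 -1.   ] jawyaw -0.274 q7 -0.65 t 44.0 shift [0.0119 0.0004 0.0005] roll 0.057 shift after roll [0.0119 0.0005 0.0005]
[ 3.07574623  4.47398695 -3.0098073 ] [ 0.87610581 -0.67042516 -0.06590039]
```

View pics/wrist24.png

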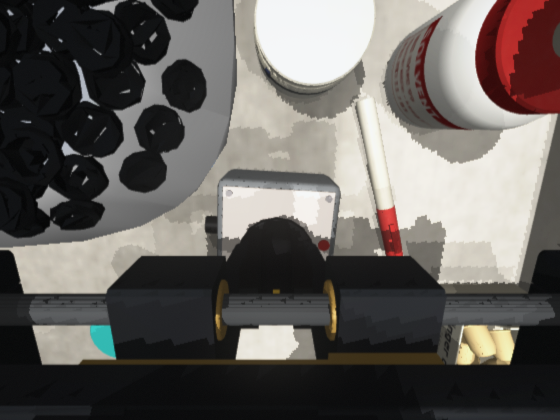

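Request:
{"fn": "arm_command", "kwargs": {"plan": [[0.005, 0, 0, 0, 0.045], [0.005, 0.004, 0, 0, 0], [0.005, 0.004, 0, 0, 0], [0.005, 0.004, 0, 0, 0], [0.005, 0.002, 0, 0, 0], [0.005, 0, 0, 0, 0]]}}

```text
clock: 44.78
tool_pos: [0.6713, -0.1271, 0.0617]
eef_rot: [0.574, 0.414, -0.573, 0.414]
contact_force: [-0.9, 4.9, 11.3]
opening: 0.156
```

```bash
python3 - <<'E'
from h import *
go([.6713,-.1276,.062],-.331)
print(r.get_state()['contact_force'])
E
```

```text
pos [ 0.6713 -0.1271  0.0617] xaxis [ 0.002  0.001 -1.   ] jawyaw -0.319 q7 -0.70 t 44.8 shift [-0.0003  0.0001  0.0005] roll 0.012 shift after roll [-0.0003  0.0002  0.0005]
[-0.9308625   4.86451543 11.28207045]
```

Bottomed (11 N upward). Release and rise.

Request:
{"fn": "arm_command", "kwargs": {"plan": [[0.05, 0, 0, 0, 0], [0.05, 0, 0, 0, 0], [0.05, 0, 0, 0, 0], [0.05, 0, 0, 0, 0], [0.05, -0.03, 0, 0, 0], [0.05, -0.05, 0, 0, 0], [0.05, -0.05, 0, 0, 0], [0.05, -0.05, 0, 0, 0], [0.05, -0.03, 0, 0, 0], [0.05, 0, 0, 0, 0], [0.05, 0, 0, 0, 0]]}}

```text
clock: 46.15
tool_pos: [0.6698, -0.1282, 0.2683]
eef_rot: [-0.573, -0.414, 0.574, -0.413]
contact_force: [-0.6, 0.2, -0.2]
opening: 0.567
```

```bash
python3 - <<'E'
from h import *
s,im,d=snap("wrist","25")
P=cloud(cam("wrist",s),d)
near=(np.hypot(P[...,0]-.6713,P[...,1]+.1276)<.04)
for zz in (.0875,.0995):
    m=near&(abs(P[...,2]-zz)<.005);q=P[m]
    if m.sum()>5: print('bar',m.sum(),np.median(q,0).round(4),cv2.minAreaRect((q[:,:2]*1000).astype(np.float32)))
print(s['contact_force'],s['tool_pos'])
s,im,d=snap("top","25");pots("top",s,im,d)
s,im,d=snap("scene","25");pots("scene",s,im,d)
crop("pics/wrist25.png","pics/c25.png",180,380,90,240,4)
E
```

```text
bar 440 [ 0.6711 -0.1266  0.0868] ((671.2720947265625, -127.81456756591797), (41.60160827636719, 13.415387153625488), 71.44602966308594)
[-0.55559645  0.18417218 -0.2051758 ] [ 0.66976952 -0.12816799  0.26834963]
scene [445.  85.] 160 ztop 0.16 mean [ 0.3831 -0.6221] circ [ 383.9 -625.1] 17.3
scene [390. 137.] 47 ztop 0.05 mean [ 0.46   -0.3911] circ [ 461.2 -392.5] 13.1
scene [375. 142.] 46 ztop 0.023 mean [ 0.4896 -0.3857] circ [ 487.8 -389.2] 27.7
scene [227. 266.] 40 ztop 0.09 mean [0.5229 0.2663] circ [524.6 267.2] 13.7
scene [202. 323.] 251 ztop 0.089 mean [0.485  0.4019] circ [490.4 398.5] 19.2
```

View pics/c25.png

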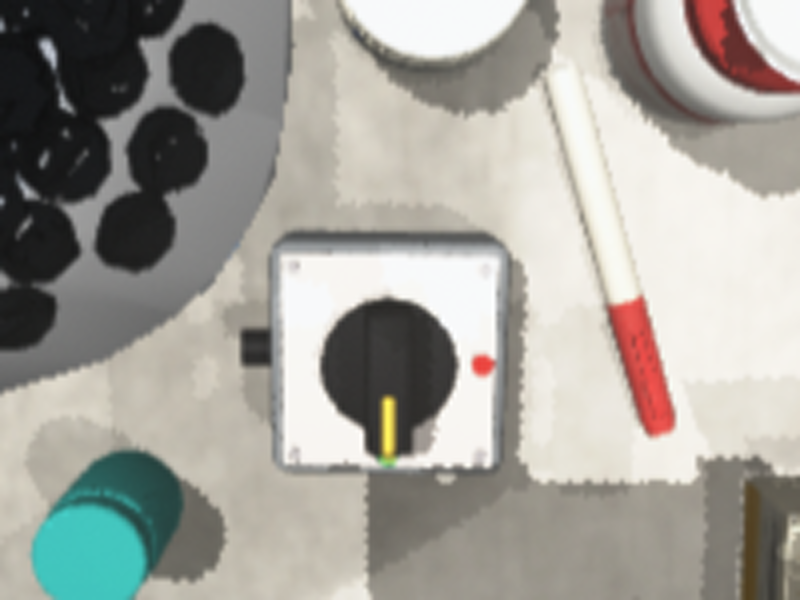

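View pics/scene25.png

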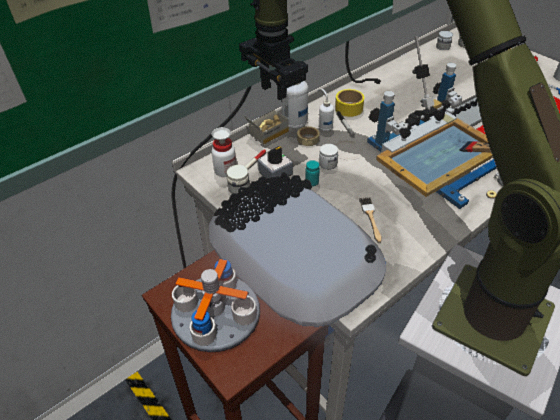

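View pics/top25.png

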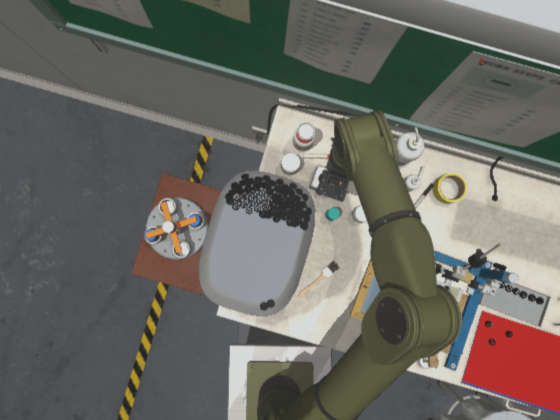

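Pointer is at the green dot and the bar top is at 86.8 mm (pushed in). Both pots stand in cups, the arms lie over the cups, and the jar and tape are unmoved. Handing in.

```bash
python3 -c "
from plant import r
print(r.finish_job())"
```

```text
the job is handed in; nothing more can be done
None
```

I carried out the whole job in order and handed it in at about 46 s of the 210 s allowed; no verdict was reported.

- **Collar released:** I lifted it, turned it about 0.78 rad counter-clockwise and let it drop. The wrist view showed the arms 45° from the cups, with their tops at 96.5 mm against 97 mm expected.
- **Pots:** I found two reachable blue-lidded pots and placed them in opposite cups. Their lid tops read 89 mm (88 mm expected), and their centres were within about 1 mm of the cup centres.
- **Collar locked:** I turned it back over the cups and let it drop home. The arms measured about 19.5°, matching the locked angle at the start, and their tops were back at 96.5 mm.
- **Timer:** I pulled the knob up 12 mm, turned it clockwise and pushed it in until it met about 11 N. The close crop shows the pointer on the green dot, with the bar top at 86.8 mm (87.5 mm expected when pushed in).
- **Final state:** The gripper was about 0.2 m above the timer and touching nothing. The white jar, the tape and the turquoise pot stood where they were at the start.

**Unresolved:** a blue-lidded object with a red band stands at the far right end of the bench, near x 0.52, y −1.21. It is about 1.3 m from the base, well beyond reach, so I took it as not part of the job and left it. I did not look at it more closely.

In the last pictures, the lids partly hidden under the arms gave circle fits up to about 10 mm off. I relied on the earlier clear views for those positions.

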